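Stand the rinsed paint brushes in the dryer

ROBOT

A 6-joint arm with a two-finger parallel gripper is mounted at the origin on the work surface. World frame = base frame: x ahead of the robot, y to its left, z up, the work surface at z = 0. Lengths are in m, angles in rad, forces in N, time in s.
With the tool pointing down it reaches from about 0.275 to 0.825 m from the base axis. Payload 5.2 kg.
Tool frame: the origin (TCP) lies midway between the tips of the shut fingers; the grasp point (between the pads) lies 19 mm behind it (arm.grasp_offset is the distance from the TCP to the grasp point, in m); z points along the fingers, y is the line along which they close (so a half turn about z gives the same grasp; the last joint's range is limited). The gripper opens to 93 mm and grips with 3 to 60 N. Pads are 15 mm wide; open, the fingers measure 128 mm over their backs; the gripper's body (75 mm by 188 mm) begins 65 mm behind the grasp point.
Start: joints at [0.95, 0.259, 1.535, -0, 1.348, -0.203], TCP at [0.223, 0.503, 0.219] pointing down, gripper open.
Joint ranges: [-3.14, 3.14], [-0.91, 2.08], [0.19, 2.58], [-1.22, 4.36], [0.22, 2.71], [-3.12, 3.12]. Speed limits (rad/s): [2.57, 2.57, 3.14, 3.14, 3.14, 3.14].

INTERFACE

Orientations are given as a unit quaternion [w, x, y, z].
In Python, from workcell import arm gives the robot as it stands.
- The arm moves only by the tool carry_out, never from a script. Its arguments are lists of equal length, an entry for each row: "linear": the shift along the world's x, y, z as a fraction of full scale, a list of three; "angular": the turn, a rotation vector about the world's x, y, z as a fraction of full scale, a list of three; "gripper": the closure, from 0 (fully open) to 1 (shut). A call has 1 to 10 rows; each row shifts and turns the commanded pose from where the row before left it; what a row does not reach is not made up. Full scale, the value 1, is 100 mm for a shift and 60 degrees for a turn. A row lasts 1/10 s, in which the tool goes at most 50 mm and 8.59 degrees, less where a joint would pass 70% of its speed; a pose out of reach is approached as far as the arm can. A call with a number of a shift or a turn outside -1 to 1 is refused whole. A call with a gripper value outside its range is refused whole. The fingers move at their own pace and stop on an object; "squeeze" is the grip in N (left out, the last holds). Time passes only in rows, so rows that do not move let the fingers close. It gives the time, the measured TCP pose, the force, the opening and the grip force at its end, in the units of the state.
- arm.get_state(): the state, without advancing time (a new reading comes with each control period).
- arm.grab_frame(name): name is "scene" or "top"; returns (picture, depth): 400x640x3 uint8, blue, green, red; 400x640 float32, m along the optical axis (not along the pixel's ray), 0 where there is no reading.
- arm.camera_params(name): a dict with "fx", "fy", "cx", "cy" (pixels), "R" (3x3) and "t" (3): a world point X has camera coordinates R X + t. Camera axes: x right, y down, z forward; pixel columns grow to the right and rows downward; lengths in m; the calibration is good to about 2 mm. A picture is of the moment at which its call begins. camera_params takes no time and is no camera call.
- arm.job_done(): hands the job in; it is judged then, once.
The state is a dict: "clock": time; "joint_pos": joint angles; "qvel": joint speeds; "joint_torque": joint torques, N m; "position": TCP position; "tool_rot": TCP orientation; "ft_force": force on the tool from outside, world axes, zero at the start; "wrist_torque": the same for the moment, N m; "width": opening from 0.0 (shut) to 1.0 (fully open); "finger_force": force on a finger pad.
Only numpy, scipy, OpenCV 4.12 (cv2) and the standard library are available. Lean on these libraries where they do the work, as an engineer would, in place of code of your own. Each camera call takes 0.05 s, during which the arm holds its last target. There are 200 camera calls.

TASK

Slide the brush dryer's orange air shutter fully open; then take every paint brush out of the white rinse rack, where they stand bristles-down, turn it end for end and stand it handle-down in the dryer, one to a pocket and pushed right down to the bottom. When all the brushes are in, turn the black timer knob clockwise until it clicks past its detent and stays on. Do not disturb the mug or the jar.

Things in the scene. Friction and masses are not known exactly. Their poses are not given: they have to be found in the camera images.
- brush0_centre (a point): flat paint brush, red handle, 180 mm long, 60 g; may be absent. Point half-way along it, where it is best gripped. Handle 16 mm wide (point y), 12 mm thick (point x), 116 mm long; ferrule and bristles 30 x 14 mm fill the rest. Its z runs along the brush from handle end to bristle end. At the start bristles down in the rinse rack; fingers tilted about 35 degrees meet its sides squarely
- brush0_handle (a point): the end of the red brush's handle (centre of the end face)
- brush1_centre (a point): flat paint brush, yellow handle, 180 mm long, 60 g; may be absent. Point half-way along it, where it is best gripped. Handle 16 mm wide (point y), 12 mm thick (point x), 116 mm long; ferrule and bristles 30 x 14 mm fill the rest. Its z runs along the brush from handle end to bristle end. At the start bristles down in the rinse rack; fingers tilted about 35 degrees meet its sides squarely
- brush1_handle (a point): the end of the yellow brush's handle (centre of the end face)
- brush2_centre (a point): flat paint brush, green handle, 180 mm long, 60 g; may be absent. Point half-way along it, where it is best gripped. Handle 16 mm wide (point y), 12 mm thick (point x), 116 mm long; ferrule and bristles 30 x 14 mm fill the rest. Its z runs along the brush from handle end to bristle end. At the start bristles down in the rinse rack; fingers tilted about 35 degrees meet its sides squarely
- brush2_handle (a point): the end of the green brush's handle (centre of the end face)
- brush3_centre (a point): flat paint brush, blue handle, 180 mm long, 60 g; may be absent. Point half-way along it, where it is best gripped. Handle 16 mm wide (point y), 12 mm thick (point x), 116 mm long; ferrule and bristles 30 x 14 mm fill the rest. Its z runs along the brush from handle end to bristle end. At the start bristles down in the rinse rack; fingers tilted about 35 degrees meet its sides squarely
- brush3_handle (a point): the end of the blue brush's handle (centre of the end face)
- dryer_pocket0 (a point): bottom end of pocket 0 of the grey and blue cool-air brush dryer (fixed), on its centre line, 45 mm above the table. Four pockets, 56 mm apart along point y. Each rises at 35 degrees above the horizontal towards point +x (level; z is up), opening up and towards the robot; 40 mm deep along the slope, 26 mm wide in y; square to the slope it spans 7 mm below to 13 mm above the centre line
- dryer_pocket1 (a point): bottom end of pocket 1 of the grey and blue cool-air brush dryer (fixed), on its centre line, 45 mm above the table. As pocket 0. A steel rail, 10 mm thick, crosses 166 mm up the slope, its top 7 mm below the centre line, and carries the brush's upper part; a sloping board lies 38 mm below the centre line; the stand is 212 mm wide
- dryer_pocket2 (a point): bottom end of pocket 2 of the grey and blue cool-air brush dryer (fixed), on its centre line, 45 mm above the table. As pocket 0
- dryer_pocket3 (a point): bottom end of pocket 3 of the grey and blue cool-air brush dryer (fixed), on its centre line, 45 mm above the table. As pocket 0
- rinse_rack_pocket0 (a point): bottom end of pocket 0 of the white rinse rack (fixed), on its centre line; the same slanted stand, axes, slope, spacing, rail and depth as the dryer's, but pockets 36 mm wide; holds the brushes bristles-down at the start
- rinse_rack_pocket1 (a point): bottom end of pocket 1 of the white rinse rack (fixed), on its centre line; the same slanted stand, axes, slope, spacing, rail and depth as the dryer's, but pockets 36 mm wide; holds the brushes bristles-down at the start
- rinse_rack_pocket2 (a point): bottom end of pocket 2 of the white rinse rack (fixed), on its centre line; the same slanted stand, axes, slope, spacing, rail and depth as the dryer's, but pockets 36 mm wide; holds the brushes bristles-down at the start
- rinse_rack_pocket3 (a point): bottom end of pocket 3 of the white rinse rack (fixed), on its centre line; the same slanted stand, axes, slope, spacing, rail and depth as the dryer's, but pockets 36 mm wide; holds the brushes bristles-down at the start
- shutter_grip (a point): orange tab of the dryer's air shutter, on the flat deck (45 mm above the table) behind the pockets, on the side away from the robot; 12 mm thick (point x) by 30 mm (y), its top 9 mm above this point; the tab stands 30 mm above the deck. Point at the height to grip
- shutter (a joint): how far the air shutter is open, m: 0 shut, 0.055 fully open against its stop; opens as the tab slides along the -y axis of shutter_grip, with 1.5 N of friction; stays where it is left
- timer_grip (a point): black timer knob on the same deck, with a vertical bar 14 mm thick (point x) by 44 mm long (point y, turning with the knob) to grip; its top is 11 mm above this point, which is on its axis, 21 mm above the deck, at the height to grip
- timer (a joint): angle of the timer knob, rad, growing clockwise as seen from above: 0 off. It is sprung back towards 0 (up to 0.08 N m) until 0.6, where it clicks past its detent and springs on to rest against its stop at 1.2 (running)
- mug_centre (a point): blue mug, 80 mm wide, 95 mm high, point half-way up; a bystander, stands to one side
- jar_centre (a point): amber glass jar with steel cap, 68 mm wide, 90 mm high, point half-way up; a bystander, stands to the other side
There are look-alikes about, which are no part of the job. What is shaped like the part that bears brush0_centre but purple is not meant.

How it is judged:
On the way, in this order (a step that is already met when the one before it is completed fails the run):
1. the air shutter is slid fully open (value of joint shutter above 0.048 m), for 0.2 s.
2. every brush stands handle-down in a pocket of the dryer ((distance between brush0_handle and dryer_pocket0 below 0.018 m or distance between brush0_handle and dryer_pocket1 below 0.018 m or distance between brush0_handle and dryer_pocket2 below 0.018 m or distance between brush0_handle and dryer_pocket3 below 0.018 m) and (distance between brush1_handle and dryer_pocket0 below 0.018 m or distance between brush1_handle and dryer_pocket1 below 0.018 m or distance between brush1_handle and dryer_pocket2 below 0.018 m or distance between brush1_handle and dryer_pocket3 below 0.018 m) and (distance between brush2_handle and dryer_pocket0 below 0.018 m or distance between brush2_handle and dryer_pocket1 below 0.018 m or distance between brush2_handle and dryer_pocket2 below 0.018 m or distance between brush2_handle and dryer_pocket3 below 0.018 m) and (distance between brush3_handle and dryer_pocket0 below 0.018 m or distance between brush3_handle and dryer_pocket1 below 0.018 m or distance between brush3_handle and dryer_pocket2 below 0.018 m or distance between brush3_handle and dryer_pocket3 below 0.018 m)), for 0.3 s.
3. the timer knob has clicked past its detent (value of joint timer above 1 rad), for 0.2 s.
At the end, for the whole second after the job is handed in: every brush present is at rest with the end of its handle within 18 mm of the bottom of a dryer pocket, the shutter is open by more than 48 mm (of 55) and the timer rests past 1.0 rad (1.2 is its running position) (all of step 2 and value of joint shutter above 0.048 m and value of joint timer above 1 rad and linear speed of each of brush0, brush1, brush2, brush3 below 0.03 m/s); the robot touches nothing.
It fails at once if the mug or the jar is knocked over or shifted by more than 30 mm (distance of any of mug_centre, jar_centre from where it was at the start of the episode above 0.03 m).
Of brush0, brush1, brush2, brush3 only 3 to 4 are there at a start; the rules pass over those that are not, and their reading is None.
At some moment in a run one of brush0, brush1, brush2, brush3 may be knocked a few centimetres aside while the robot is not near it.
Once in a run the grip may slacken for a moment while it holds something.
It also fails if it takes over 210 s, if anything falls off the work surface, if the arm or the gripper's body presses on something with over 40 N, if the wrist force passes 120 N, or if a joint passes its speed limit or range.

## Working session

There is one attempt and no reset: what is moved stays moved. The work goes in short steps, Python scripts to look and compute and a tool call to move; the robot and the scene stay as the last step left them, time stands still between calls to the robot, and variables do not carry over. Pictures are saved under pics/ and viewed, at most 14 in all, crops included, and the job is handed in when it is done.

Besides the shell and the picture viewer there is one more tool, called after "Request:" by a JSON object that holds its "method" and its "body". carry_out: Moves the arm, as the interface text tells. Its arguments: {"type":"object","properties":{"linear":{"type":"array","items":{"type":"array","items":{"type":"number"}}},"angular":{"type":"array","items":{"type":"array","items":{"type":"number"}}},"gripper":{"type":"array","items":{"type":"number"}},"squeeze":{"type":"number"}},"required":["linear","angular","gripper"]}

```bash
ls; mkdir -p pics
python3 - <<'E'
from workcell import arm
import cv2,numpy as np
for n in("scene","top"):
    p,d=arm.grab_frame(n); cv2.imwrite(f"pics/{n}0.png",p); np.save(f"{n}0.npy",d)
    c=arm.camera_params(n); print(n,c)
print(arm.get_state(), arm.grasp_offset)
E
```

```text
pics
scene {'fx': 361.1275489834286, 'fy': 361.1275489834286, 'cx': 322.96190347279423, 'cy': 200.0202910308165, 'R': array([[ 0.27410145,  0.96168725, -0.00510169],
       [ 0.63307648, -0.18442859, -0.75179802],
       [-0.72393547,  0.20283917, -0.65937372]]), 't': array([-0.11897329, -0.23108741,  1.39051695])}
top {'fx': 425.38077137291845, 'fy': 425.38077137291845, 'cx': 310.1481484900546, 'cy': 197.86044485001457, 'R': array([[ 0.03013394, -0.99950301, -0.00925656],
       [-0.99774808, -0.02952327, -0.06022575],
       [ 0.05992254,  0.01105055, -0.99814186]]), 't': array([-0.01171985,  0.50473369,  1.23762193])}
{'clock': 0.1, 'joint_pos': array([ 9.50225483e-01,  2.59296170e-01,  1.53598095e+00,  1.18119539e-06,
        1.34798559e+00, -2.02757230e-01]), 'qvel': array([ 0.00103887, -0.00312479, -0.00208227, -0.00029866, -0.00175327,
       -0.00226944]), 'joint_torque': array([ 3.15212426e-03, -4.38211727e+01, -2.84645265e+01,  7.19528552e-02,
        3.61799542e-02, -1.05754270e-04]), 'position': array([0.22283414, 0.50229847, 0.21788388]), 'tool_rot': array([-3.34652222e-04,  2.07390655e-01,  9.78257849e-01, -7.65037576e-04]), 'ft_force': array([ 0.74372397, -0.17286432, -0.63392996]), 'wrist_torque': array([-0.00194249,  0.03091812,  0.05339954]), 'finger_force': 0.0, 'width': 1.0017574938302654} 0.0188
```

View pics/scene0.png

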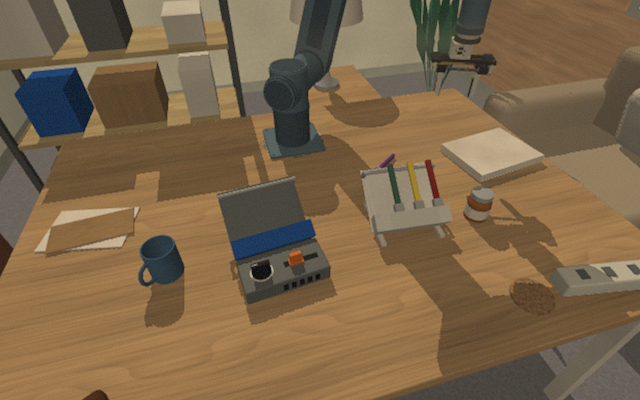

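View pics/top0.png

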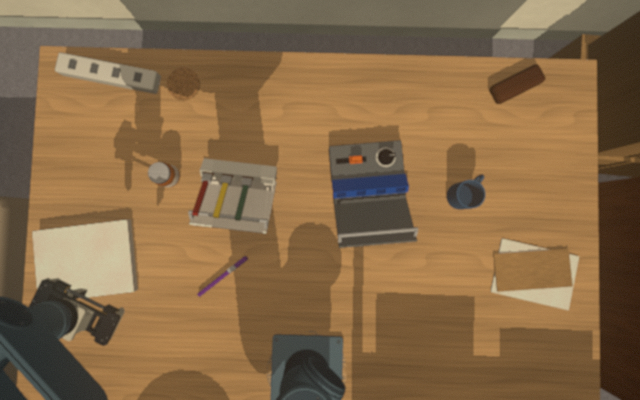

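The top picture shows the rack at (233,195) with red (200,197), yellow (220,199) and green (243,203) brushes. No blue brush is present. The dryer is at (372,190), with the shutter tab at (356,159), the knob at (386,157), the mug at (465,193) and the jar at (161,173).

Possible look-alikes: the purple brush lying at (222,276), which is not meant. The only tab is the orange one at (356,159). I'll check with a close crop.

```bash
cat > h.py <<'E'
from workcell import arm
import cv2,numpy as np
def cloud(n):
    c=arm.camera_params(n); p,d=arm.grab_frame(n)
    v,u=np.mgrid[:400,:640]
    X=np.stack([(u-c['cx'])/c['fx']*d,(v-c['cy'])/c['fy']*d,d],-1)
    W=(X-c['t'])@c['R']; W[d==0]=np.nan
    return p,W
E
python3 - <<'E'
from h import *
p,W=cloud("top"); hsv=cv2.cvtColor(p,cv2.COLOR_BGR2HSV)
np.savez("top.npz",p=p,W=W)
a=cv2.resize(p[135:255,185:285],None,fx=4,fy=4,interpolation=cv2.INTER_CUBIC)
b=cv2.resize(p[135:255,322:422],None,fx=4,fy=4,interpolation=cv2.INTER_CUBIC)
cv2.imwrite("pics/crop.png",np.hstack([a,b]))
H,S,V=cv2.split(hsv)
def rep(n,m,box):
    k=np.zeros_like(m);x0,y0,x1,y1=box;k[y0:y1,x0:x1]=1
    m=m&k&(~np.isnan(W[...,0]));P=W[m]
    c=P.mean(0);print(n,m.sum(),c.round(4),'ptp',P.min(0).round(3),P.max(0).round(3))
    u,s,vt=np.linalg.svd(P-c);print('  axis',vt[0].round(3),'zmax pts',P[P[:,2].argsort()[-5:]].mean(0).round(3))
B=(185,150,285,240)
rep('red',((H<6)|(H>174))&(S>150),B)
rep('yel',(H>20)&(H<32)&(S>140),B)
rep('grn',(H>40)&(H<90)&(S>80),B)
D=(322,135,425,250)
rep('orange',(H>5)&(H<18)&(S>180)&(V>120),D)
rep('blue',(H>100)&(H<130)&(S>130),D)
for n,m in (('red',((H<6)|(H>174))),):pass
for y in range(140,250,4): print(y,[ (W[y,x].round(3)).tolist() for x in (345,372,386,400)])
E
```

```text
red 78 [0.4906 0.2997 0.1216] ptp [0.445 0.293 0.086] [0.536 0.31  0.151]
  axis [-0.827  0.08   0.557] zmax pts [0.45  0.303 0.15 ]
yel 183 [0.4864 0.2451 0.1214] ptp [0.442 0.235 0.087] [0.535 0.255 0.152]
  axis [-0.825  0.068  0.56 ] zmax pts [0.446 0.249 0.151]
grn 36 [0.4824 0.1878 0.1211] ptp [0.438 0.181 0.091] [0.525 0.193 0.152]
  axis [-0.822  0.066  0.566] zmax pts [0.446 0.19  0.147]
orange 82 [ 0.6161 -0.1223  0.0626] ptp [ 0.61  -0.14   0.043] [ 0.624 -0.106  0.08 ]
  axis [-0.194  0.375 -0.907] zmax pts [ 0.619 -0.124  0.077]
blue 387 [ 0.5297 -0.1662  0.0697] ptp [ 0.507 -0.267  0.048] [ 0.568 -0.064  0.084]
  axis [-0.124  0.992  0.002] zmax pts [ 0.532 -0.165  0.084]
140 [[0.682, -0.096, 0.003], [0.685, -0.177, 0.001], [0.688, -0.22, -0.006], [0.68, -0.253, 0.039]]
144 [[0.663, -0.093, 0.041], [0.664, -0.171, 0.045], [0.666, -0.212, 0.045], [0.667, -0.252, 0.043]]
148 [[0.65, -0.093, 0.046], [0.653, -0.171, 0.045], [0.652, -0.21, 0.053], [0.655, -0.252, 0.046]]
152 [[0.639, -0.094, 0.041], [0.641, -0.172, 0.044], [0.641, -0.21, 0.054], [0.644, -0.253, 0.041]]
156 [
[... 1687 characters left out ...]
]
224 [[0.431, -0.096, 0.082], [0.433, -0.17, 0.086], [0.434, -0.209, 0.085], [0.436, -0.247, 0.09]]
228 [[0.42, -0.096, 0.092], [0.422, -0.17, 0.093], [0.423, -0.208, 0.093], [0.425, -0.239, 0.13]]
232 [[0.409, -0.096, 0.096], [0.412, -0.164, 0.136], [0.413, -0.202, 0.131], [0.414, -0.245, 0.103]]
236 [[0.399, -0.094, 0.13], [0.401, -0.168, 0.107], [0.402, -0.206, 0.107], [0.403, -0.244, 0.106]]
240 [[0.388, -0.096, 0.107], [0.39, -0.168, 0.112], [0.391, -0.205, 0.113], [0.393, -0.243, 0.114]]
244 [[0.377, -0.095, 0.116], [0.38, -0.168, 0.115], [0.376, -0.225, 0.0], [0.377, -0.266, -0.001]]
248 [[0.361, -0.104, 0.004], [0.363, -0.184, -0.004], [0.364, -0.225, 0.001], [0.366, -0.265, 0.006]]
```

View pics/crop.png

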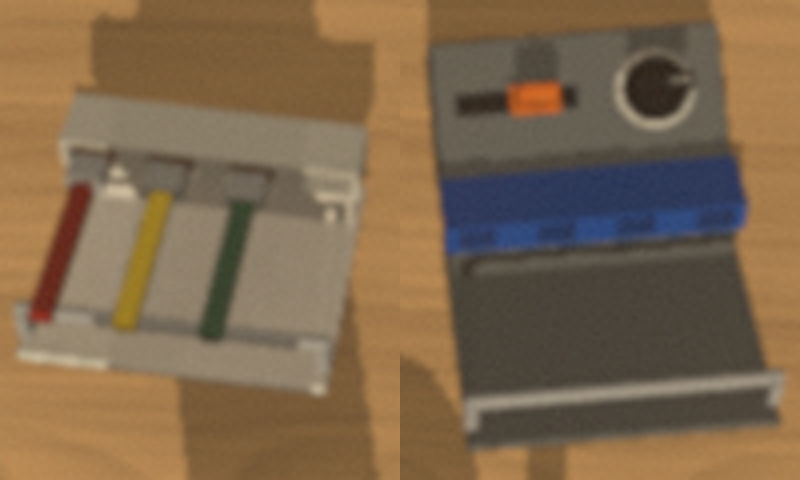

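Three brushes are present (red, yellow, green in rack pockets, with one rack pocket empty). The crop shows the tab at (535,98) with its slot running left (+y) and the knob at (655,85). The four dryer pockets are at crop px (480,240), (558,230), (636,222) and (715,215). Next I'll fit the dryer frame.

```bash
cat >> h.py <<'E'
from scipy.spatial.transform import Rotation as Ro
def ray(n,u,v,z):
    c=arm.camera_params(n);o=-c['R'].T@c['t'];d=c['R'].T@np.array([(u-c['cx'])/c['fx'],(v-c['cy'])/c['fy'],1])
    return o+d*(z-o[2])/d[2]
E
python3 - <<'E'
from h import *
f=np.load("top.npz");p,W=f['p'],f['W'];x,y,z=W[...,0],W[...,1],W[...,2]
hsv=cv2.cvtColor(p,cv2.COLOR_BGR2HSV);H,S,V=cv2.split(hsv)
print('pockets(z~.068)');Q=np.array([ray("top",u,v,.068) for u,v in((342,195),(361.5,192.5),(381,190.5),(400.7,188.7))]);print(Q.round(4))
print('rail ends z.134',[ray("top",322+(u-400)/4,135+v/4,.134).round(4) for u,v in((470,406),(780,380))])
print('deck back corners z.045',[ray("top",322+(u-400)/4,135+v/4,.045).round(4) for u,v in((432,47),(716,22))])
print('front corners z.118',[ray("top",322+(u-400)/4,135+v/4,.118).round(4) for u,v in((470,448),(780,428))])
print('tab',ray("top",322+135/4,135+97/4,.075), 'knob',ray("top",322+255/4,135+84/4,.075),'knob base',ray("top",322+(655-400)/4,135+89/4,.05))
m=(z>.12)&(x>.38)&(x<.44)&(y<-.04)&(y>-.29)
P=W[m];k=np.polyfit(P[:,1],P[:,0],1);print('rail fit x=a*y+b',k,len(P),P.min(0),P.max(0))
# rack corners
for n,u,v,zz in(('railL',20,320,.134),('railR',325,350,.134),('backL',75,93,.06),('backR',365,125,.06)):
    print(n,ray("top",185+u/4,135+v/4,zz).round(4))
p2,W2=cloud("scene");cv2.imwrite("pics/s1.png",cv2.resize(p2[150:310,210:460],None,fx=3.2,fy=3.2,interpolation=cv2.INTER_CUBIC))
E
```

```text
pockets(z~.068)
[[ 0.5124 -0.0868  0.068 ]
 [ 0.5211 -0.1415  0.068 ]
 [ 0.5284 -0.1963  0.068 ]
 [ 0.5351 -0.2516  0.068 ]]
rail ends z.134 [array([ 0.3975, -0.0788,  0.134 ]), array([ 0.4209, -0.2832,  0.134 ])]
deck back corners z.045 [array([ 0.6529, -0.0499,  0.045 ]), array([ 0.677 , -0.2547,  0.045 ])]
front corners z.118 [array([ 0.369 , -0.0805,  0.118 ]), array([ 0.3887, -0.2876,  0.118 ])]
tab [ 0.61397039 -0.12242345  0.075     ] knob [ 0.62561271 -0.20657621  0.075     ] knob base [ 0.62610349 -0.21076402  0.05      ]
rail fit x=a*y+b [-0.10242064  0.39330915] 341 [ 0.38107922 -0.28660253  0.12002947] [ 0.42881942 -0.07473842  0.13977314]
railL [0.4425 0.3208 0.134 ]
railR [0.4287 0.1167 0.134 ]
backL [0.6067 0.3107 0.06  ]
backR [0.5897 0.1023 0.06  ]
```

View pics/s1.png

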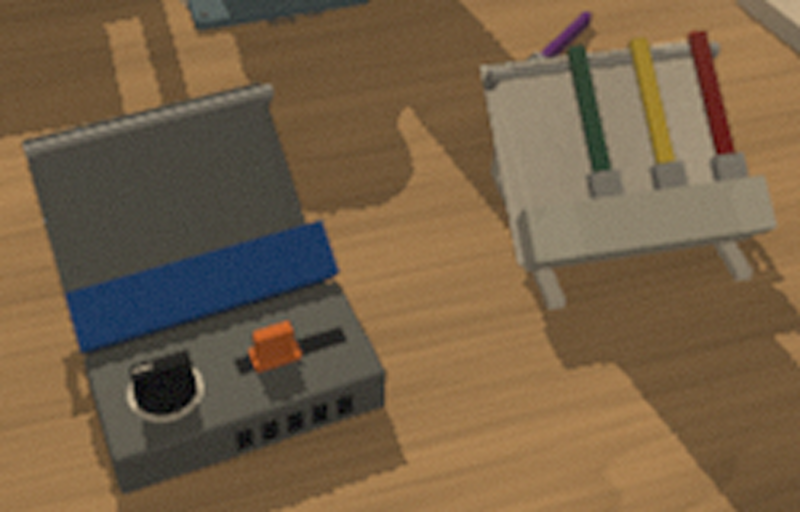

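The scene picture shows the bar on the knob at crop (165,360), roughly along the dryer's y, and the tab at (275,345). The far end of the slot is towards +y. First move: go above the tab.

Request:
{"method": "carry_out", "body": {"linear": [[0.22,-0.35,0],[0.22,-0.35,0],[0.22,-0.35,0],[0.22,-0.35,0],[0.22,-0.35,0],[0.22,-0.35,0],[0.22,-0.35,0],[0.22,-0.35,0],[0.22,-0.35,0],[0.22,-0.35,0]], "angular": [[0,0,-0.099],[0,0,-0.099],[0,0,-0.099],[0,0,-0.099],[0,0,-0.099],[0,0,-0.099],[0,0,-0.099],[0,0,-0.099],[0,0,-0.099],[0,0,-0.099]], "gripper": [0.6,0.6,0.6,0.6,0.6,0.6,0.6,0.6,0.6,0.6], "squeeze": 20}}

```text
clock: 1.2
position: [0.4437, 0.1511, 0.2187]
tool_rot: [-0.0, 0.666, 0.746, 0.0]
ft_force: [0.2, 0.3, -1.3]
width: 0.402
finger_force: 0.0
```

Request:
{"method": "carry_out", "body": {"linear": [[0.22,-0.35,0],[0.22,-0.35,0],[0.22,-0.35,0],[0.22,-0.35,0],[0.22,-0.35,0],[0.22,-0.35,0],[0.21,-0.32,-0.2],[0.21,-0.31,-0.2],[0,0,-0.2],[0,0,0]], "angular": [[0,0,0],[0,0,0],[0,0,0],[0,0,0],[0,0,0],[0,0,0],[0,0,0],[0,0,0],[0,0,0],[0,0,0]], "gripper": [0.6,0.6,0.6,0.6,0.6,0.6,0.6,0.6,0.6,0.6]}}

```text
clock: 2.2
position: [0.6152, -0.1207, 0.1546]
tool_rot: [-0.003, 0.665, 0.746, -0.001]
ft_force: [0.3, 0.9, -0.6]
width: 0.4
finger_force: 0.0
```

Request:
{"method": "carry_out", "body": {"linear": [[0,-0.01,-0.25],[0,0,-0.25],[0,0,-0.25],[0,0,-0.15],[0,0,-0.12],[0,0,0],[0,0,0],[0,0,0],[0,0,0],[0,0,0]], "angular": [[0,0,0],[0,0,0],[0,0,0],[0,0,0],[0,0,0],[0,0,0],[0,0,0],[0,0,0],[0,0,0],[0,0,0]], "gripper": [0.6,0.6,0.6,0.6,0.6,0.6,1,1,1,1]}}

```text
clock: 3.2
position: [0.6163, -0.1216, 0.0576]
tool_rot: [-0.0, 0.665, 0.747, -0.001]
ft_force: [-3.1, 0.2, 2.4]
width: 0.126
finger_force: 20.0
```

Request:
{"method": "carry_out", "body": {"linear": [[-0.01,0.1,0],[-0.01,0.1,0],[-0.01,0.1,0],[-0.01,0.1,0],[-0.01,0.1,0],[-0.02,0.05,0],[0,0.02,0],[0,0,0],[0,0,0],[0,0,0]], "angular": [[0,0,0],[0,0,0],[0,0,0],[0,0,0],[0,0,0],[0,0,0],[0,0,0],[0,0,0],[0,0,0],[0,0,0]], "gripper": [1,1,1,1,1,1,1,1,1,1]}}

```text
clock: 4.2
position: [0.6109, -0.0736, 0.0577]
tool_rot: [0.005, 0.665, 0.747, -0.004]
ft_force: [-2.9, -27.3, -2.2]
width: 0.129
finger_force: 20.0
```

Request:
{"method": "carry_out", "body": {"linear": [[0,0,0],[0,0,0],[0,0,0],[0,0,0.25],[0,0,0.4],[0,0,0.4],[-0.1,0.3,0.2],[-0.1,0.4,0],[-0.1,0.4,0],[-0.1,0.4,0]], "angular": [[0,0,0],[0,0,0],[0,0,0],[0,0,0],[0,0,0],[0,0,0],[0,0,0],[0,0,0],[0,0,0],[0,0,0]], "gripper": [0.65,0.65,0.65,0.65,0.65,0.65,0.65,0.65,0.65,0.65]}}

```text
clock: 5.2
position: [0.5695, 0.0878, 0.1821]
tool_rot: [0.0, 0.665, 0.747, 0.0]
ft_force: [-0.5, 0.2, 0.0]
width: 0.353
finger_force: 0.0
```

```bash
cat > tab.py <<'E'
from h import *
def tab(p,n):
    H,S,V=cv2.split(cv2.cvtColor(p,cv2.COLOR_BGR2HSV));m=((H>4)&(H<18)&(S>180)&(V>120));k=np.zeros_like(m)
    a=(300,130,430,190) if n=="top" else (210,200,345,320)
    k[a[1]:a[3],a[0]:a[2]]=1;m&=k;v,u=np.nonzero(m);print(n,len(u),u.mean(),v.mean(),u.min(),u.max(),ray(n,u.mean(),v.mean(),.07).round(4))
E
python3 - <<'E'
from tab import *
tab(cv2.imread("pics/top0.png"),"top");tab(cv2.imread("pics/scene0.png"),"scene")
p,_=arm.grab_frame("top");tab(p,"top");p2,_=arm.grab_frame("scene");tab(p2,"scene")
cv2.imwrite("pics/s2.png",np.hstack([cv2.resize(p[135:235,310:410],None,fx=4,fy=4,interpolation=2),cv2.resize(p2[200:310,220:330],(400,400),interpolation=2)]))
print(arm.get_state()['joint_pos'])
E
```

```text
top 83 355.2168674698795 159.13253012048193 349 361 [ 0.615  -0.1214  0.07  ]
scene 145 295.15862068965515 257.9793103448276 288 303 [ 0.6305 -0.1247  0.07  ]
top 78 340.62820512820514 160.33333333333334 335 346 [ 0.6104 -0.0802  0.07  ]
scene 145 311.73793103448276 252.77241379310345 305 319 [ 0.6259 -0.0826  0.07  ]
[-0.03607411  0.33039154  1.52746347  0.00236614  1.28449012 -0.15884102]
```

View pics/s2.png

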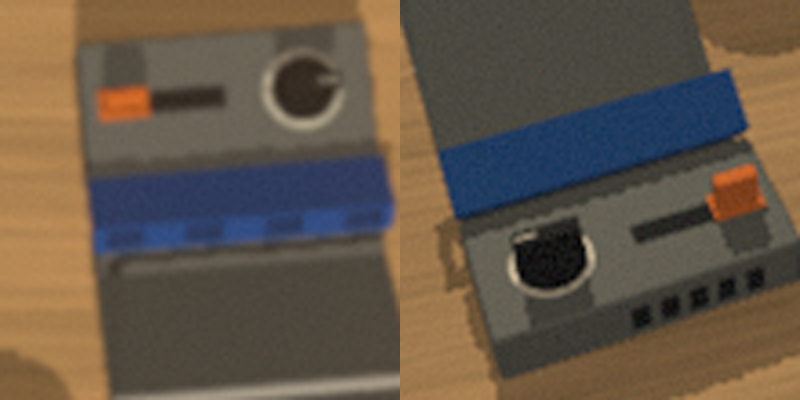

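The tab now sits at the end of its slot, which shows only to its right (top crop (125,103)). The 27 N contact confirms it is against the stop, so the shutter is open. Next I'll work out the brush grasps.

```bash
cat >> h.py <<'E'
def frame(th,flip):  # th: yaw of up-slope horizontal dir; returns tool R for grasp; flip -> tool y reversed
    X=np.array([np.cos(th),np.sin(th),0]);s,c=np.sin(np.radians(35)),np.cos(np.radians(35))
    d=X*c+[0,0,s]; n=-X*s+[0,0,c]; z=-n; y=np.cross([0,0,1],X)*(1 if flip else -1); x=np.cross(y,z)
    return np.stack([x,y,z],1),d,n
TR=np.arctan2(.08,-.9968); TD=np.arctan2(-.114,-.9935)
def rv(Rt,ccw=None):
    q=arm.get_state()['tool_rot'];R0=Ro.from_quat(q[[1,2,3,0]]);r=(Ro.from_matrix(Rt)*R0.inv()).as_rotvec()
    a=np.linalg.norm(r)
    return r
def go(grasp,Rt):
    s=arm.get_state();tcp=grasp+Rt[:,2]*arm.grasp_offset
    r=rv(Rt);print('now',s['position'].round(4),'tcp',tcp.round(4),'dlin units',((tcp-s['position'])*10).round(3),'rot units',(r/np.radians(60)).round(3),'deg',np.degrees(np.linalg.norm(r)).round(1))
masks={'red':lambda H,S:((H<6)|(H>172))&(S>130),'yel':lambda H,S:(H>20)&(H<32)&(S>130),'grn':lambda H,S:(H>40)&(H<95)&(S>70)}
def brush(p,W,n,box=(185,150,285,240)):
    H,S,V=cv2.split(cv2.cvtColor(p,cv2.COLOR_BGR2HSV));m=masks[n](H,S);k=np.zeros_like(m);k[box[1]:box[3],box[0]:box[2]]=1
    m&=k&~np.isnan(W[...,0]);return W[m]
E
python3 - <<'E'
from h import *
f=np.load("top.npz");p,W=f['p'],f['W']
Rt,d,nn=frame(TR,False);print(Rt.round(3))
for n in masks:
    P=brush(p,W,n);t=P@d;c=P.mean(0)-nn*6e-3
    yaw=np.polyfit(P[:,0],P[:,1],1)[0]
    print(n,len(P),'t',np.percentile(t,[0,2,98,100]).round(4),'yaw slope',yaw.round(3),'centre from top end',(c+d*(t.max()-.09-c@d)).round(4),'from low',(c+d*(t.min()+.026-c@d)).round(4))
go(np.array([.504,.186,.0966])+nn*.06,Rt)
E
```

```text
[[-0.817  0.08  -0.572]
 [ 0.066  0.997  0.046]
 [ 0.574 -0.    -0.819]]
red 80 t [-0.3697 -0.368  -0.2598 -0.2582] yaw slope -0.092 centre from top end [0.5174 0.2975 0.0954] from low [0.5137 0.2978 0.098 ]
yel 191 t [-0.3708 -0.3678 -0.2599 -0.2586] yaw slope -0.08 centre from top end [0.5133 0.243  0.0951] from low [0.5101 0.2432 0.0973]
grn 100 t [-0.3702 -0.3678 -0.2595 -0.2582] yaw slope -0.093 centre from top end [0.5084 0.1856 0.0955] from low [0.5052 0.1859 0.0978]
now [0.5682 0.0912 0.182 ] tcp [0.5276 0.1841 0.1303] dlin units [-0.406  0.929 -0.517] rot units [0.435 0.453 1.264] deg 84.7
```

Request:
{"method": "carry_out", "body": {"linear": [[-0.04,0.09,0],[-0.04,0.09,0],[-0.04,0.09,0],[-0.04,0.09,0],[-0.04,0.09,0],[-0.04,0.09,0],[-0.04,0.09,0],[-0.04,0.09,0],[-0.03,0.1,0],[-0.03,0.11,0]], "angular": [[0.036,0.038,0.105],[0.036,0.038,0.105],[0.036,0.038,0.105],[0.036,0.038,0.105],[0.036,0.038,0.105],[0.036,0.038,0.105],[0.036,0.038,0.105],[0.036,0.038,0.105],[0.036,0.038,0.105],[0.036,0.038,0.105]], "gripper": [0.6,0.6,0.6,0.6,0.6,0.6,0.6,0.6,0.6,0.6]}}

```text
clock: 6.3
position: [0.5323, 0.1787, 0.1816]
tool_rot: [-0.258, 0.156, 0.954, 0.008]
ft_force: [0.2, 0.9, -0.0]
width: 0.399
finger_force: 0.0
```

Request:
{"method": "carry_out", "body": {"linear": [[0,0,-0.1],[0,0,-0.1],[0,0,-0.1],[0,0,-0.1],[0,0,-0.1],[0,0,0],[0,0,0]], "angular": [[0.037,0.036,0.107],[0.037,0.036,0.107],[0,0,0],[0,0,0],[0,0,0],[0,0,0],[0,0,0]], "gripper": [0.6,0.6,0.6,0.6,0.6,0.6,0.6]}}

```text
clock: 7.0
position: [0.5321, 0.1784, 0.1321]
tool_rot: [-0.298, 0.041, 0.954, 0.01]
ft_force: [0.0, -0.1, 1.0]
width: 0.399
finger_force: 0.0
```

Run:
```python
from h import *
Rt,d,nn=frame(TR,False)
go(np.array([.5068,.1857,.0966])-nn*.001,Rt); print(nn,d,arm.get_state()['joint_pos'].round(3))
p,W=cloud("scene");cv2.imwrite("pics/s3.png",cv2.resize(p[110:270,290:490],(800,600),interpolation=2))
```

```text
now [0.5321 0.1784 0.1321] tcp [0.4955 0.1866 0.0804] dlin units [-0.366  0.082 -0.517] rot units [0.005 0.005 0.004] deg 0.5
[ 0.57173806 -0.04588588  0.81915204] [-0.81652658  0.06553183  0.57357644] [ 0.069  0.739  1.13   0.087  1.871 -1.415]
```

View pics/s3.png

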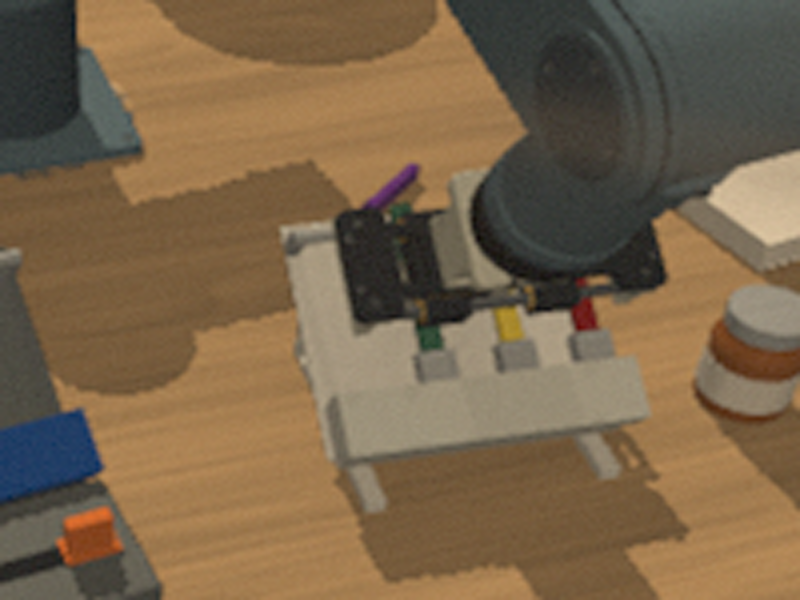

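The gripper is over the green brush; its tab end shows at crop (430,330). Now down along the normal, grip and draw it out.

Request:
{"method": "carry_out", "body": {"linear": [[-0.09,0.02,-0.12],[-0.09,0.02,-0.12],[-0.09,0.02,-0.12],[-0.06,0.01,-0.1],[-0.036,0.012,-0.057],[0,0,0],[0,0,0],[0,0,0],[0,0,0],[0,0,0]], "angular": [[0,0,0],[0,0,0],[0,0,0],[0,0,0],[0,0,0],[0,0,0],[0,0,0],[0,0,0],[0,0,0],[0,0,0]], "gripper": [0.6,0.6,0.6,0.6,0.6,0.6,1,1,1,1], "squeeze": 30}}

```text
clock: 8.05
position: [0.4961, 0.1869, 0.0803]
tool_rot: [-0.297, 0.041, 0.954, 0.01]
ft_force: [0.3, 0.1, 1.6]
width: 0.165
finger_force: 30.0
```

Request:
{"method": "carry_out", "body": {"linear": [[-0.08,0.006,0.057],[-0.08,0.006,0.057],[-0.08,0.006,0.057],[-0.08,0.006,0.057],[-0.08,0.006,0.057],[-0.08,0.006,0.057],[0.1,-0.01,0.15],[0.17,-0.015,0.25],[0.17,-0.015,0.25],[0.17,-0.015,0.25]], "angular": [[0,0,0],[0,0,0],[0,0,0],[0,0,0],[0,0,0],[0,0,0],[0,0,0],[0,0,0],[0,0,0],[0,0,0]], "gripper": [1,1,1,1,1,1,1,1,1,1]}}

```text
clock: 9.05
position: [0.5083, 0.1851, 0.2055]
tool_rot: [-0.298, 0.04, 0.954, 0.01]
ft_force: [0.6, -0.1, 0.1]
width: 0.169
finger_force: 30.0
```

Run:
```python
from h import *
Rt,d,nn=frame(TD,True);print(Rt.round(3),nn.round(4),d.round(4))
b=np.array([.5387,-.0820,.045])
go(b+d*(.09+.06)+nn*.08,Rt)
```

```text
[[ 0.814  0.114 -0.57 ]
 [ 0.093 -0.993 -0.065]
 [-0.574  0.    -0.819]] [0.5698 0.0654 0.8192] [-0.8138 -0.0934  0.5736]
now [0.5083 0.1851 0.2055] tcp [ 0.4515 -0.092   0.1812] dlin units [-0.568 -2.771 -0.243] rot units [-1.63  -0.031 -2.329] deg 170.6
```

Request:
{"method": "carry_out", "body": {"linear": [[-0.024,-0.115,0],[-0.024,-0.115,0],[-0.024,-0.115,0],[-0.024,-0.115,0],[-0.024,-0.115,0],[-0.024,-0.115,0],[-0.024,-0.115,0],[-0.024,-0.115,0],[-0.024,-0.115,0],[-0.024,-0.115,0]], "angular": [[-0.068,-0.001,-0.097],[-0.068,-0.001,-0.097],[-0.068,-0.001,-0.097],[-0.068,-0.001,-0.097],[-0.068,-0.001,-0.097],[-0.068,-0.001,-0.097],[-0.068,-0.001,-0.097],[-0.068,-0.001,-0.097],[-0.068,-0.001,-0.097],[-0.068,-0.001,-0.097]], "gripper": [1,1,1,1,1,1,1,1,1,1]}}

```text
clock: 10.05
position: [0.4837, 0.0698, 0.2044]
tool_rot: [-0.219, 0.588, 0.76, -0.169]
ft_force: [0.3, 0.3, 0.2]
width: 0.165
finger_force: 30.0
```

Request:
{"method": "carry_out", "body": {"linear": [[-0.024,-0.115,0],[-0.024,-0.115,0],[-0.024,-0.115,0],[-0.024,-0.115,0],[-0.024,-0.115,0],[-0.024,-0.115,0],[-0.024,-0.115,0],[-0.024,-0.115,0],[-0.024,-0.115,0],[-0.024,-0.115,0]], "angular": [[-0.068,-0.001,-0.097],[-0.068,-0.001,-0.097],[-0.068,-0.001,-0.097],[-0.068,-0.001,-0.097],[-0.068,-0.001,-0.097],[-0.068,-0.001,-0.097],[-0.068,-0.001,-0.097],[-0.068,-0.001,-0.097],[-0.068,-0.001,-0.097],[-0.068,-0.001,-0.097]], "gripper": [1,1,1,1,1,1,1,1,1,1]}}

```text
clock: 11.05
position: [0.4598, -0.0451, 0.2044]
tool_rot: [-0.059, 0.914, 0.283, -0.284]
ft_force: [-0.8, 0.1, -0.4]
width: 0.171
finger_force: 30.0
```

Request:
{"method": "carry_out", "body": {"linear": [[-0.024,-0.115,0],[-0.024,-0.115,0],[-0.024,-0.115,0],[-0.024,-0.115,0],[0,0,-0.1],[0,0,-0.1],[0,0,0],[0,0,0]], "angular": [[-0.068,-0.001,-0.097],[-0.068,-0.001,-0.097],[-0.068,-0.001,-0.097],[-0.068,-0.001,-0.097],[0,0,0],[0,0,0],[0,0,0],[0,0,0]], "gripper": [1,1,1,1,1,1,1,1]}}

```text
clock: 11.85
position: [0.4506, -0.0903, 0.1837]
tool_rot: [0.015, 0.952, 0.055, -0.302]
ft_force: [-0.4, 0.2, 0.7]
width: 0.169
finger_force: 30.0
```

Run:
```python
from h import *
Rt,d,nn=frame(TD,True)
b=np.array([.5387,-.0820,.045])
go(b+d*(.09+.055)+nn*.003,Rt);print(arm.get_state()['joint_pos'].round(3),arm.get_state()['width'])
p,W=cloud("scene");np.savez("s4.npz",p=p,W=W)
cv2.imwrite("pics/s4.png",cv2.resize(p[120:300,190:390],(800,600),interpolation=2))
```

```text
now [ 0.4506 -0.0903  0.1837] tcp [ 0.4117 -0.0966  0.1152] dlin units [-0.389 -0.062 -0.685] rot units [-0.005 -0.004  0.001] deg 0.4
[-0.27   0.536  1.372 -0.219  1.809  1.197] 0.16898084253560047
```

View pics/s4.png

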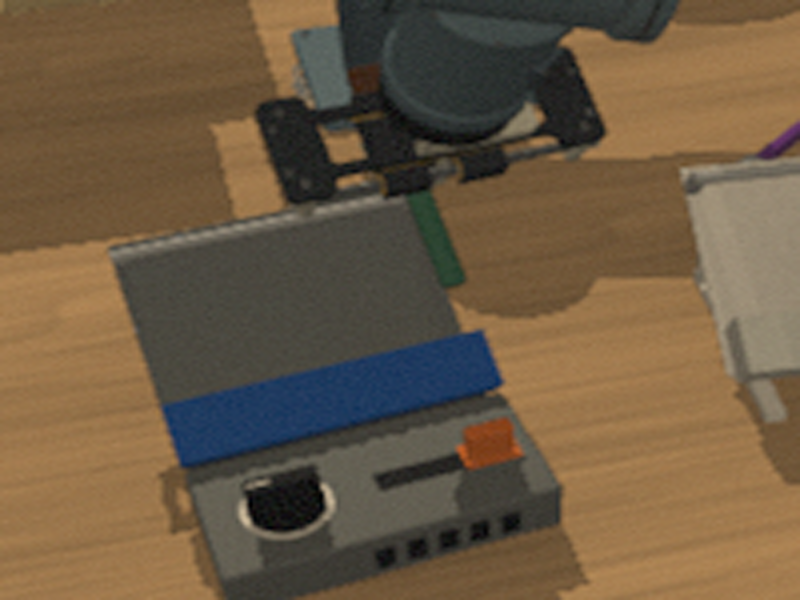

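The green brush is held with its handle end at crop (455,283), lined up with pocket 0. I'll check the end against the prediction numerically.

```bash
cat > held.py <<'E'
from h import *
def held(p,W,n,box):
    Rt,d,nn=frame(TD,True);s=arm.get_state();g=s['position']-Rt[:,2]*arm.grasp_offset
    P=brush(p,W,n,box);P=P[(P[:,2]>.06)&(np.linalg.norm(P-g,axis=1)<.13)];r=P-g;y=np.cross(nn,d)
    print(n,len(P),'along d min',(r@d).min().round(4),np.percentile(r@d,5).round(4),'lateral',np.median(r@y).round(4),'normal(top ~.006)',np.median(r@nn).round(4),'slope lat/d, n/d',np.polyfit(r@d,r@y,1)[0].round(3),np.polyfit(r@d,r@nn,1)[0].round(3))
E
python3 - <<'E'
from held import *
f=np.load("s4.npz");held(f['p'],f['W'],'grn',(270,160,320,220))
E
```

```text
grn 166 along d min -0.0922 -0.0887 lateral 0.0001 normal(top ~.006) 0.0056 slope lat/d, n/d 0.064 0.188
```

Request:
{"method": "carry_out", "body": {"linear": [[-0.08,-0.012,-0.14],[-0.08,-0.012,-0.14],[-0.08,-0.012,-0.14],[-0.08,-0.012,-0.14],[-0.05,-0.01,-0.085],[-0.019,-0.004,-0.04],[0,0,0]], "angular": [[0,0,0],[0,0,0],[0,0,0],[0,0,0],[0,0,0],[0,0,0],[0,0,0]], "gripper": [1,1,1,1,1,1,1]}}

```text
clock: 12.6
position: [0.412, -0.0971, 0.1156]
tool_rot: [0.015, 0.952, 0.054, -0.301]
ft_force: [0.4, -0.5, 0.1]
width: 0.169
finger_force: 30.0
```

Request:
{"method": "carry_out", "body": {"linear": [[0.065,0.0075,-0.046],[0.065,0.0075,-0.046],[0.065,0.0075,-0.046],[0.065,0.0075,-0.046],[0.065,0.0075,-0.046],[0.065,0.0075,-0.046],[0.04,0.005,-0.029],[0,0,0]], "angular": [[0,0,0],[0,0,0],[0,0,0],[0,0,0],[0,0,0],[0,0,0],[0,0,0],[0,0,0]], "gripper": [1,1,1,1,1,1,1,1]}}

```text
clock: 13.4
position: [0.4553, -0.0921, 0.0845]
tool_rot: [0.015, 0.952, 0.054, -0.302]
ft_force: [0.0, 0.1, -0.1]
width: 0.168
finger_force: 30.0
```

Request:
{"method": "carry_out", "body": {"linear": [[0.02,0.002,-0.014],[0.02,0.002,-0.014],[0.01,0.001,-0.007],[0,0,0]], "angular": [[0,0,0],[0,0,0],[0,0,0],[0,0,0]], "gripper": [1,1,1,1]}}

```text
clock: 13.8
position: [0.4594, -0.0917, 0.082]
tool_rot: [0.015, 0.952, 0.053, -0.302]
ft_force: [-3.8, -1.3, 2.2]
width: 0.172
finger_force: 30.0
```

Contact with the bottom of the pocket (~4.5 N up the slope). Release and retreat along the normal.

Request:
{"method": "carry_out", "body": {"linear": [[0,0,0],[0,0,0],[0,0,0],[0.06,0.007,0.08],[0.12,0.014,0.17],[0.17,0.02,0.25],[0.17,0.02,0.25],[0.17,0.02,0.25],[0,0,0]], "angular": [[0,0,0],[0,0,0],[0,0,0],[0,0,0],[0,0,0],[0,0,0],[0,0,0],[0,0,0],[0,0,0]], "gripper": [0.65,0.65,0.65,0.65,0.65,0.65,0.65,0.65,0.65]}}

```text
clock: 14.7
position: [0.5325, -0.0838, 0.1851]
tool_rot: [0.016, 0.953, 0.053, -0.297]
ft_force: [-0.6, -0.4, -0.0]
width: 0.35
finger_force: 0.0
```

```bash
cat > chk.py <<'E'
from h import *
import sys
def chk(name,target=None):
    Rt,d,nn=frame(TR,False);p,W=cloud("top");np.savez("top2.npz",p=p,W=W);p2,W2=cloud("scene")
    for n in masks:
        for q,w,nm,box in((p,W,'top',(170,140,430,260)),(p2,W2,'scene',(190,130,460,320))):
            P=brush(q,w,n,box);P=P[P[:,2]>.03] if len(P) else P
            if len(P)>10:
                c=np.median(P,0);print(n,nm,len(P),c.round(4),'min',P.min(0).round(3),'max',P.max(0).round(3))
    a=cv2.resize(p[135:255,185:285],(400,480),interpolation=2);b=cv2.resize(p[135:255,322:422],(400,480),interpolation=2)
    cv2.imwrite(f"pics/{name}.png",np.hstack([a,b]));cv2.imwrite(f"pics/{name}s.png",cv2.resize(p2[130:300,200:460],(800,523),interpolation=2))
E
python3 - <<'E'
from chk import *
chk("c1");Rt,d,nn=frame(TR,False);go(np.array([.5117,.2431,.0962])+nn*.06,Rt)
E
```

```text
red top 96 [0.4849 0.2999 0.1271] min [0.445 0.291 0.087] max [0.539 0.311 0.153]
red scene 193 [0.4979 0.3007 0.1161] min [ 0.419 -0.107  0.085] max [0.543 0.313 0.149]
yel top 198 [0.4826 0.245  0.1241] min [0.433 0.136 0.086] max [0.535 0.267 0.643]
yel scene 222 [0.4915 0.2462 0.1153] min [ 0.437 -0.104  0.057] max [0.608 0.279 0.291]
grn top 28 [ 0.4717 -0.091   0.1039] min [ 0.461 -0.097  0.09 ] max [ 0.492 -0.088  0.11 ]
grn scene 129 [ 0.498  -0.09    0.0874] min [ 0.469 -0.229  0.048] max [ 0.669 -0.079  0.343]
now [ 0.5296 -0.0835  0.1819] tcp [0.5353 0.2412 0.1299] dlin units [ 0.057  3.247 -0.519] rot units [1.64  0.022 2.329] deg 170.9
```

View pics/c1s.png

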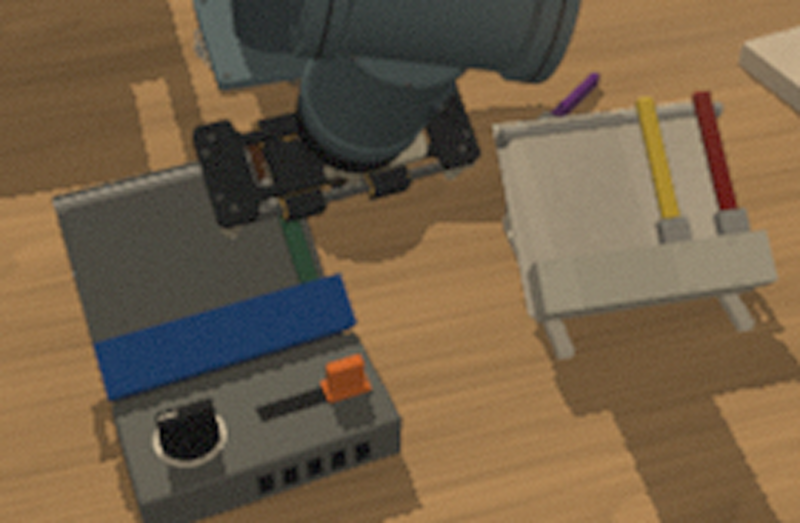

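Green is seated in pocket 0 (crop (300,255)), and yellow (660,170) and red (715,160) are undisturbed. Yellow next.

Request:
{"method": "carry_out", "body": {"linear": [[0,0.135,0.05],[0,0.135,0.05],[0,0.135,0.05],[0,0.135,0.05],[0,0.135,0],[0,0.135,0],[0,0.135,0],[0,0.135,0],[0,0.135,0],[0,0.135,0]], "angular": [[0.068,0.001,0.097],[0.068,0.001,0.097],[0.068,0.001,0.097],[0.068,0.001,0.097],[0.068,0.001,0.097],[0.068,0.001,0.097],[0.068,0.001,0.097],[0.068,0.001,0.097],[0.068,0.001,0.097],[0.068,0.001,0.097]], "gripper": [0.62,0.62,0.62,0.62,0.62,0.62,0.62,0.62,0.62,0.62]}}

```text
clock: 15.8
position: [0.5278, 0.0519, 0.2005]
tool_rot: [-0.164, 0.751, 0.599, -0.225]
ft_force: [0.1, -1.3, -0.6]
width: 0.378
finger_force: 0.0
```

Request:
{"method": "carry_out", "body": {"linear": [[0,0.135,0],[0,0.135,0],[0,0.135,0],[0,0.135,0],[0,0.135,0],[0,0.135,0],[0,0.135,0],[0,0.135,0],[0,0.135,0],[0,0.135,0]], "angular": [[0.068,0.001,0.097],[0.068,0.001,0.097],[0.068,0.001,0.097],[0.068,0.001,0.097],[0.068,0.001,0.097],[0.068,0.001,0.097],[0.068,0.001,0.097],[0.068,0.001,0.097],[0.068,0.001,0.097],[0.068,0.001,0.097]], "gripper": [0.62,0.62,0.62,0.62,0.62,0.62,0.62,0.62,0.62,0.62]}}

```text
clock: 16.8
position: [0.5279, 0.1866, 0.2005]
tool_rot: [-0.281, 0.271, 0.919, -0.064]
ft_force: [1.0, -0.2, 0.7]
width: 0.378
finger_force: 0.0
```

Request:
{"method": "carry_out", "body": {"linear": [[0,0.135,0],[0,0.135,0],[0,0.135,0],[0,0.135,0],[0,0,-0.2],[0,0,-0.2],[0,0,-0.2],[0,0,0],[0,0,0]], "angular": [[0.068,0.001,0.097],[0.068,0.001,0.097],[0.068,0.001,0.097],[0.068,0.001,0.097],[0,0,0],[0,0,0],[0,0,0],[0,0,0],[0,0,0]], "gripper": [0.62,0.62,0.62,0.62,0.62,0.62,0.62,0.62,0.62]}}

```text
clock: 17.7
position: [0.5282, 0.2402, 0.1411]
tool_rot: [-0.299, 0.041, 0.953, 0.01]
ft_force: [1.3, 0.7, 0.3]
width: 0.378
finger_force: 0.0
```

Run:
```python
from chk import *
chk("c2");Rt,d,nn=frame(TR,False);go(np.array([.5117,.2431,.0962])-nn*.001,Rt)
```

```text
red scene 67 [0.5276 0.2986 0.0967] min [0.511 0.222 0.086] max [0.613 0.306 0.205]
yel scene 86 [0.5223 0.2424 0.0964] min [0.482 0.177 0.057] max [0.653 0.274 0.275]
grn top 67 [ 0.483  -0.0885  0.0953] min [ 0.461 -0.096  0.072] max [ 0.515 -0.083  0.112]
grn scene 153 [ 0.4888 -0.0894  0.089 ] min [ 0.426 -0.228  0.05 ] max [ 0.651 -0.075  0.113]
now [0.5292 0.2404 0.1424] tcp [0.5004 0.244  0.08  ] dlin units [-0.288  0.037 -0.625] rot units [0.005 0.006 0.003] deg 0.5
```

Request:
{"method": "carry_out", "body": {"linear": [[-0.03,0.007,-0.12],[-0.06,0.007,-0.12],[-0.06,0.007,-0.12],[-0.06,0.008,-0.12],[-0.05,0.008,-0.1],[-0.028,0,-0.045],[0,0,0],[0,0,0],[0,0,0],[0,0,0]], "angular": [[0,0,0],[0,0,0],[0,0,0],[0,0,0],[0,0,0],[0,0,0],[0,0,0],[0,0,0],[0,0,0],[0,0,0]], "gripper": [0.62,0.62,0.62,0.62,0.62,0.62,0.62,1,1,1], "squeeze": 30}}

```text
clock: 18.8
position: [0.5007, 0.2442, 0.0796]
tool_rot: [-0.297, 0.041, 0.954, 0.01]
ft_force: [0.2, -0.1, 0.5]
width: 0.171
finger_force: 8.2
```

Request:
{"method": "carry_out", "body": {"linear": [[0,0,0],[-0.08,0.006,0.057],[-0.08,0.006,0.057],[-0.08,0.006,0.057],[-0.08,0.006,0.057],[-0.08,0.006,0.057],[-0.08,0.006,0.057],[0.1,-0.01,0.15],[0.17,-0.015,0.25],[0.17,-0.015,0.25]], "angular": [[0,0,0],[0,0,0],[0,0,0],[0,0,0],[0,0,0],[0,0,0],[0,0,0],[0,0,0],[0,0,0],[0,0,0]], "gripper": [1,1,1,1,1,1,1,1,1,1]}}

```text
clock: 19.8
position: [0.4954, 0.2438, 0.1794]
tool_rot: [-0.299, 0.04, 0.953, 0.01]
ft_force: [0.1, 0.6, -1.6]
width: 0.169
finger_force: 30.0
```

Run:
```python
from h import *
Rt,d,nn=frame(TD,True)
go(np.array([.5451,-.1377,.045])+d*(.09+.06)+nn*.08,Rt)
```

```text
now [0.4954 0.2438 0.1794] tcp [ 0.4579 -0.1477  0.1812] dlin units [-0.375 -3.915  0.018] rot units [-1.632 -0.032 -2.328] deg 170.6
```

Request:
{"method": "carry_out", "body": {"linear": [[-0.016,-0.163,0.2],[-0.016,-0.163,0.2],[-0.016,-0.163,0.2],[-0.016,-0.163,0.2],[-0.016,-0.163,0],[-0.016,-0.163,0],[-0.016,-0.163,0],[-0.016,-0.163,0],[-0.016,-0.163,0],[-0.016,-0.163,0]], "angular": [[-0.068,-0.001,-0.097],[-0.068,-0.001,-0.097],[-0.068,-0.001,-0.097],[-0.068,-0.001,-0.097],[-0.068,-0.001,-0.097],[-0.068,-0.001,-0.097],[-0.068,-0.001,-0.097],[-0.068,-0.001,-0.097],[-0.068,-0.001,-0.097],[-0.068,-0.001,-0.097]], "gripper": [1,1,1,1,1,1,1,1,1,1]}}

```text
clock: 20.8
position: [0.4793, 0.0803, 0.2586]
tool_rot: [-0.219, 0.588, 0.76, -0.169]
ft_force: [-0.6, 1.0, -1.6]
width: 0.167
finger_force: 30.0
```

Request:
{"method": "carry_out", "body": {"linear": [[-0.016,-0.163,0],[-0.016,-0.163,0],[-0.016,-0.163,0],[-0.016,-0.163,0],[-0.016,-0.163,0],[-0.016,-0.163,0],[-0.016,-0.163,0],[-0.016,-0.163,0],[-0.016,-0.163,0],[-0.016,-0.163,0]], "angular": [[-0.068,-0.001,-0.097],[-0.068,-0.001,-0.097],[-0.068,-0.001,-0.097],[-0.068,-0.001,-0.097],[-0.068,-0.001,-0.097],[-0.068,-0.001,-0.097],[-0.068,-0.001,-0.097],[-0.068,-0.001,-0.097],[-0.068,-0.001,-0.097],[-0.068,-0.001,-0.097]], "gripper": [1,1,1,1,1,1,1,1,1,1]}}

```text
clock: 21.8
position: [0.4634, -0.0824, 0.2585]
tool_rot: [-0.059, 0.914, 0.284, -0.284]
ft_force: [-0.1, -0.5, -0.6]
width: 0.17
finger_force: 30.0
```

Request:
{"method": "carry_out", "body": {"linear": [[-0.016,-0.163,0],[-0.016,-0.163,0],[-0.016,-0.163,0],[-0.016,-0.163,0],[0,0,-0.2],[0,0,-0.2],[0,0,-0.2],[0,0,-0.1],[0,0,0],[0,0,0]], "angular": [[-0.068,-0.001,-0.097],[-0.068,-0.001,-0.097],[-0.068,-0.001,-0.097],[-0.068,-0.001,-0.097],[0,0,0],[0,0,0],[0,0,0],[0,0,0],[0,0,0],[0,0,0]], "gripper": [1,1,1,1,1,1,1,1,1,1]}}

```text
clock: 22.8
position: [0.4578, -0.1474, 0.189]
tool_rot: [0.015, 0.952, 0.053, -0.301]
ft_force: [0.4, 0.2, -1.2]
width: 0.168
finger_force: 30.0
```

Run:
```python
from held import *
from chk import chk
Rt,d,nn=frame(TD,True)
p,W=cloud("scene");held(p,W,'yel',(230,160,300,230));chk("c3")
go(np.array([.5451,-.1377,.045])+d*(.09+.055)+nn*.003,Rt)
```

```text
yel 220 along d min -0.0928 -0.0888 lateral -0.0007 normal(top ~.006) 0.0059 slope lat/d, n/d -0.087 -0.233
red top 84 [0.4808 0.301  0.1284] min [0.445 0.293 0.089] max [0.536 0.31  0.152]
red scene 195 [0.4974 0.3005 0.1167] min [ 0.422 -0.102  0.084] max [0.542 0.311 0.15 ]
yel scene 231 [ 0.5174 -0.14    0.1775] min [ 0.389 -0.203  0.044] max [ 0.651 -0.096  0.274]
grn scene 178 [ 0.495  -0.0911  0.0934] min [ 0.455 -0.229  0.031] max [ 0.662 -0.077  0.342]
now [ 0.4583 -0.1476  0.1893] tcp [ 0.4181 -0.1523  0.1152] dlin units [-0.402 -0.047 -0.741] rot units [-0.003 -0.001  0.003] deg 0.2
```

View pics/c3s.png

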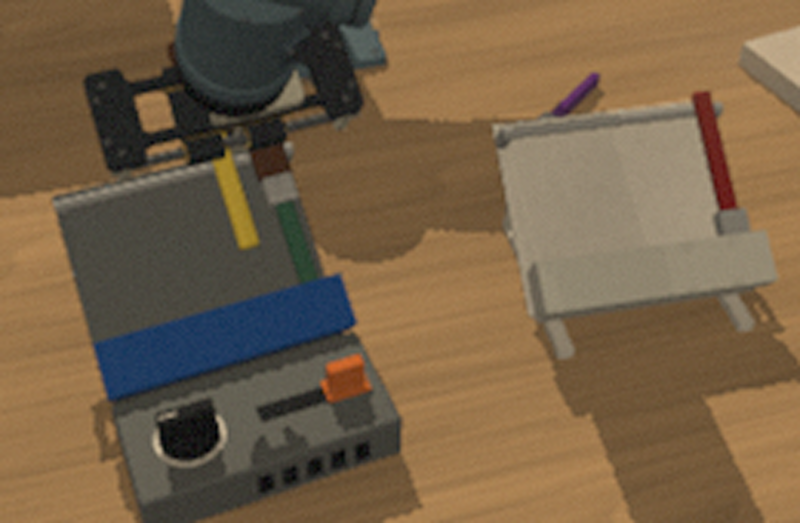

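Yellow is held straight, with its end at crop (248,245). Green stands in pocket 0 with its ferrule at (280,188). Insert yellow.

Request:
{"method": "carry_out", "body": {"linear": [[-0.08,-0.01,-0.15],[-0.08,-0.01,-0.15],[-0.08,-0.01,-0.15],[-0.08,-0.01,-0.15],[-0.05,-0.005,-0.09],[-0.032,-0.002,-0.05],[0,0,0]], "angular": [[0,0,0],[0,0,0],[0,0,0],[0,0,0],[0,0,0],[0,0,0],[0,0,0]], "gripper": [1,1,1,1,1,1,1]}}

```text
clock: 23.65
position: [0.4174, -0.1522, 0.1144]
tool_rot: [0.015, 0.952, 0.053, -0.302]
ft_force: [0.1, -0.3, -0.7]
width: 0.169
finger_force: 30.0
```

Request:
{"method": "carry_out", "body": {"linear": [[0.065,0.0075,-0.046],[0.065,0.0075,-0.046],[0.065,0.0075,-0.046],[0.065,0.0075,-0.046],[0.065,0.0075,-0.046],[0.065,0.0075,-0.046],[0.05,0.006,-0.035],[0.02,0.002,-0.014],[0.015,0.002,-0.011],[0,0,0]], "angular": [[0,0,0],[0,0,0],[0,0,0],[0,0,0],[0,0,0],[0,0,0],[0,0,0],[0,0,0],[0,0,0],[0,0,0]], "gripper": [1,1,1,1,1,1,1,1,1,1]}}

```text
clock: 24.65
position: [0.4645, -0.1467, 0.0809]
tool_rot: [0.015, 0.952, 0.053, -0.302]
ft_force: [-2.0, -0.4, 1.5]
width: 0.169
finger_force: 30.0
```

Request:
{"method": "carry_out", "body": {"linear": [[0.016,0.002,-0.011],[0,0,0],[0,0,0],[0,0,0],[0,0,0],[0.06,0.007,0.08],[0.12,0.014,0.17],[0.17,0.02,0.25],[0.17,0.02,0.25],[0.17,0.02,0.25]], "angular": [[0,0,0],[0,0,0],[0,0,0],[0,0,0],[0,0,0],[0,0,0],[0,0,0],[0,0,0],[0,0,0],[0,0,0]], "gripper": [1,1,0.65,0.65,0.65,0.65,0.65,0.65,0.65,0.65]}}

```text
clock: 25.65
position: [0.5368, -0.1382, 0.1813]
tool_rot: [0.015, 0.952, 0.053, -0.301]
ft_force: [-0.2, -0.4, 0.4]
width: 0.35
finger_force: 0.0
```

Run:
```python
from chk import *
chk("c4");Rt,d,nn=frame(TR,False);go(np.array([.5155,.2976,.0967])+nn*.06,Rt)
```

```text
red top 99 [0.4918 0.2993 0.1219] min [0.445 0.291 0.09 ] max [0.539 0.31  0.153]
red scene 194 [0.4982 0.3005 0.1151] min [ 0.45  -0.196  0.05 ] max [0.646 0.313 0.151]
yel top 55 [ 0.4736 -0.1477  0.105 ] min [ 0.461 -0.154  0.088] max [ 0.496 -0.086  0.598]
yel scene 135 [ 0.4974 -0.1427  0.0866] min [ 0.44  -0.165  0.041] max [ 0.647 -0.128  0.327]
grn scene 140 [ 0.4965 -0.0902  0.0885] min [ 0.463 -0.229  0.048] max [ 0.795 -0.065  0.469]
now [ 0.5392 -0.1386  0.1832] tcp [0.5391 0.2957 0.1304] dlin units [-2.000e-03  4.343e+00 -5.270e-01] rot units [1.632 0.026 2.335] deg 171.0
```

Yellow is seated and red is still in place. Go to red.

Request:
{"method": "carry_out", "body": {"linear": [[0,0.181,0.05],[0,0.181,0.05],[0,0.181,0.05],[0,0.181,0.05],[0,0.181,0],[0,0.181,0],[0,0.181,0],[0,0.181,0],[0,0.181,0],[0,0.181,0]], "angular": [[0.068,0.001,0.097],[0.068,0.001,0.097],[0.068,0.001,0.097],[0.068,0.001,0.097],[0.068,0.001,0.097],[0.068,0.001,0.097],[0.068,0.001,0.097],[0.068,0.001,0.097],[0.068,0.001,0.097],[0.068,0.001,0.097]], "gripper": [0.62,0.62,0.62,0.62,0.62,0.62,0.62,0.62,0.62,0.62]}}

```text
clock: 26.75
position: [0.5353, 0.0434, 0.1992]
tool_rot: [-0.163, 0.751, 0.599, -0.225]
ft_force: [0.1, 0.5, 0.1]
width: 0.381
finger_force: 0.0
```

Request:
{"method": "carry_out", "body": {"linear": [[0,0.181,0],[0,0.181,0],[0,0.181,0],[0,0.181,0],[0,0.181,0],[0,0.181,0],[0,0.181,0],[0,0.181,0],[0,0.181,0],[0,0.181,0]], "angular": [[0.068,0.001,0.097],[0.068,0.001,0.097],[0.068,0.001,0.097],[0.068,0.001,0.097],[0.068,0.001,0.097],[0.068,0.001,0.097],[0.068,0.001,0.097],[0.068,0.001,0.097],[0.068,0.001,0.097],[0.068,0.001,0.097]], "gripper": [0.62,0.62,0.62,0.62,0.62,0.62,0.62,0.62,0.62,0.62]}}

```text
clock: 27.75
position: [0.5353, 0.2243, 0.1991]
tool_rot: [-0.28, 0.271, 0.919, -0.064]
ft_force: [-0.4, -0.3, 0.8]
width: 0.378
finger_force: 0.0
```

Request:
{"method": "carry_out", "body": {"linear": [[0,0.181,0],[0,0.181,0],[0,0.181,0],[0,0.181,0],[0,0,-0.2],[0,0,-0.2],[0,0,-0.2],[0,0,0],[0,0,0]], "angular": [[0.068,0.001,0.097],[0.068,0.001,0.097],[0.068,0.001,0.097],[0.068,0.001,0.097],[0,0,0],[0,0,0],[0,0,0],[0,0,0],[0,0,0]], "gripper": [0.62,0.62,0.62,0.62,0.62,0.62,0.62,0.62,0.62]}}

```text
clock: 28.65
position: [0.5353, 0.2959, 0.1395]
tool_rot: [-0.299, 0.041, 0.953, 0.01]
ft_force: [-0.0, -0.0, -0.3]
width: 0.38
finger_force: 0.0
```

Run:
```python
from chk import *
chk("c5");Rt,d,nn=frame(TR,False);go(np.array([.5155,.2976,.0967])-nn*.001,Rt)
```

```text
red scene 60 [0.5291 0.2967 0.0948] min [0.514 0.226 0.085] max [0.615 0.307 0.202]
yel top 134 [ 0.4902 -0.1435  0.0922] min [ 0.462 -0.156  0.035] max [ 0.525 -0.134  0.117]
yel scene 176 [ 0.4867 -0.1433  0.0898] min [ 0.427 -0.217  0.042] max [ 0.636 -0.128  0.114]
grn top 96 [ 0.4802 -0.0726  0.0854] min [ 0.447 -0.081  0.068] max [ 0.515 -0.064  0.101]
grn scene 141 [ 0.4811 -0.0723  0.082 ] min [ 0.443 -0.228  0.05 ] max [ 0.648 -0.06   0.1  ]
now [0.5362 0.2961 0.1407] tcp [0.5042 0.2985 0.0805] dlin units [-0.32   0.024 -0.603] rot units [0.005 0.006 0.003] deg 0.5
```

Green has shifted by ~17 mm, so that was the knock. I'll look.

Run:
```python
import cv2,numpy as np
a=cv2.imread("pics/c5.png")[:,400:];b=cv2.imread("pics/c5s.png")[:, :400]
b=cv2.resize(b,None,fx=480/523,fy=480/523)
cv2.imwrite("pics/c5v.png",np.hstack([a,b]))
```

```text
(no output)
```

View pics/c5v.png

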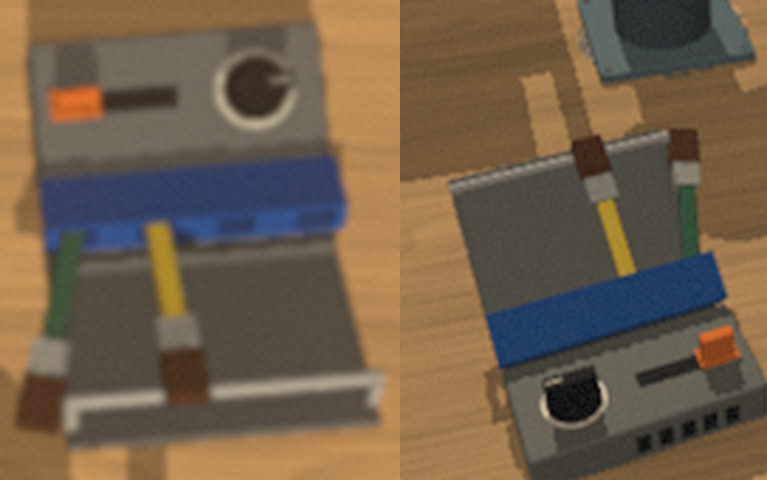

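The picture shows green with its upper part knocked off the left end of the rail (crop (45,370)) and its handle still in pocket 0. Yellow is fine. I'll do red first, then mend green.

Request:
{"method": "carry_out", "body": {"linear": [[-0.05,0.005,-0.12],[-0.06,0.005,-0.12],[-0.07,0.005,-0.12],[-0.06,0.005,-0.1],[-0.05,0.004,-0.09],[-0.03,0,-0.053],[0,0,0],[0,0,0],[0,0,0],[0,0,0]], "angular": [[0,0,0],[0,0,0],[0,0,0],[0,0,0],[0,0,0],[0,0,0],[0,0,0],[0,0,0],[0,0,0],[0,0,0]], "gripper": [0.62,0.62,0.62,0.62,0.62,0.62,0.62,1,1,1], "squeeze": 30}}

```text
clock: 29.75
position: [0.5042, 0.2985, 0.0798]
tool_rot: [-0.297, 0.041, 0.954, 0.01]
ft_force: [-0.4, 0.7, 0.4]
width: 0.174
finger_force: 12.8
```

Request:
{"method": "carry_out", "body": {"linear": [[0,0,0],[-0.08,0.006,0.057],[-0.08,0.006,0.057],[-0.08,0.006,0.057],[-0.08,0.006,0.057],[-0.08,0.006,0.057],[-0.08,0.006,0.057],[0.1,-0.01,0.15],[0.17,-0.015,0.25],[0.17,-0.015,0.25]], "angular": [[0,0,0],[0,0,0],[0,0,0],[0,0,0],[0,0,0],[0,0,0],[0,0,0],[0,0,0],[0,0,0],[0,0,0]], "gripper": [1,1,1,1,1,1,1,1,1,1]}}

```text
clock: 30.75
position: [0.499, 0.2981, 0.1795]
tool_rot: [-0.299, 0.04, 0.953, 0.01]
ft_force: [0.7, 0.8, -0.8]
width: 0.17
finger_force: 29.9
```

Run:
```python
from h import *
Rt,d,nn=frame(TD,True)
go(np.array([.5515,-.1933,.045])+d*(.09+.06)+nn*.08,Rt)
```

```text
now [0.499  0.2981 0.1795] tcp [ 0.4643 -0.2033  0.1812] dlin units [-0.347 -5.014  0.017] rot units [-1.631 -0.032 -2.328] deg 170.6
```

Request:
{"method": "carry_out", "body": {"linear": [[-0.0145,-0.209,0.2],[-0.0145,-0.209,0.2],[-0.0145,-0.209,0.2],[-0.0145,-0.209,0.2],[-0.0145,-0.209,0],[-0.0145,-0.209,0],[-0.0145,-0.209,0],[-0.0145,-0.209,0],[-0.0145,-0.209,0],[-0.0145,-0.209,0]], "angular": [[-0.068,-0.001,-0.097],[-0.068,-0.001,-0.097],[-0.068,-0.001,-0.097],[-0.068,-0.001,-0.097],[-0.068,-0.001,-0.097],[-0.068,-0.001,-0.097],[-0.068,-0.001,-0.097],[-0.068,-0.001,-0.097],[-0.068,-0.001,-0.097],[-0.068,-0.001,-0.097]], "gripper": [1,1,1,1,1,1,1,1,1,1]}}

```text
clock: 31.75
position: [0.4844, 0.0885, 0.2588]
tool_rot: [-0.219, 0.588, 0.76, -0.169]
ft_force: [-0.3, -0.9, -0.4]
width: 0.168
finger_force: 29.9
```

Request:
{"method": "carry_out", "body": {"linear": [[-0.0145,-0.209,0],[-0.0145,-0.209,0],[-0.0145,-0.209,0],[-0.0145,-0.209,0],[-0.0145,-0.209,0],[-0.0145,-0.209,0],[-0.0145,-0.209,0],[-0.0145,-0.209,0],[-0.0145,-0.209,0],[-0.0145,-0.209,0]], "angular": [[-0.068,-0.001,-0.097],[-0.068,-0.001,-0.097],[-0.068,-0.001,-0.097],[-0.068,-0.001,-0.097],[-0.068,-0.001,-0.097],[-0.068,-0.001,-0.097],[-0.068,-0.001,-0.097],[-0.068,-0.001,-0.097],[-0.068,-0.001,-0.097],[-0.068,-0.001,-0.097]], "gripper": [1,1,1,1,1,1,1,1,1,1]}}

```text
clock: 32.75
position: [0.4701, -0.1203, 0.2588]
tool_rot: [-0.059, 0.914, 0.284, -0.284]
ft_force: [-0.3, -0.4, -1.6]
width: 0.17
finger_force: 29.9
```

Request:
{"method": "carry_out", "body": {"linear": [[-0.0145,-0.209,0],[-0.0145,-0.209,0],[-0.0145,-0.209,0],[-0.0145,-0.209,0],[0,0,-0.2],[0,0,-0.2],[0,0,-0.2],[0,0,-0.1],[0,0,0],[0,0,0]], "angular": [[-0.068,-0.001,-0.097],[-0.068,-0.001,-0.097],[-0.068,-0.001,-0.097],[-0.068,-0.001,-0.097],[0,0,0],[0,0,0],[0,0,0],[0,0,0],[0,0,0],[0,0,0]], "gripper": [1,1,1,1,1,1,1,1,1,1]}}

```text
clock: 33.75
position: [0.465, -0.2035, 0.1892]
tool_rot: [0.015, 0.952, 0.053, -0.301]
ft_force: [-0.1, 0.6, 0.2]
width: 0.171
finger_force: 29.9
```

Run:
```python
from held import *
from chk import chk
Rt,d,nn=frame(TD,True)
p,W=cloud("scene");held(p,W,'red',(210,160,300,240));chk("c6")
go(np.array([.5515,-.1933,.045])+d*(.09+.055)+nn*.003,Rt)
```

```text
red 212 along d min -0.0915 -0.0882 lateral -0.0015 normal(top ~.006) 0.0067 slope lat/d, n/d -0.074 -0.242
red scene 214 [ 0.5223 -0.1957  0.18  ] min [ 0.403 -0.206  0.05 ] max [ 0.636 -0.179  0.318]
yel scene 177 [ 0.4872 -0.1434  0.0905] min [ 0.427 -0.231  0.042] max [ 0.634 -0.128  0.293]
grn scene 170 [ 0.4902 -0.0742  0.084 ] min [ 0.442 -0.269  0.03 ] max [ 0.665 -0.06   0.385]
now [ 0.4654 -0.2037  0.1896] tcp [ 0.4245 -0.2079  0.1152] dlin units [-0.409 -0.042 -0.743] rot units [-0.002 -0.001  0.003] deg 0.2
```

View pics/c6s.png

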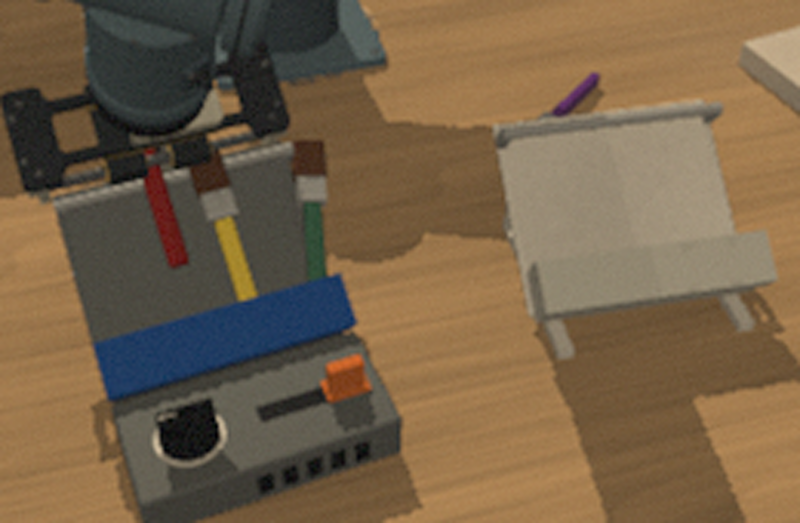

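Red is held straight, with its end at crop (178,262), lined up with pocket 2. Insert.

Request:
{"method": "carry_out", "body": {"linear": [[-0.08,-0.008,-0.15],[-0.08,-0.008,-0.15],[-0.08,-0.008,-0.15],[-0.08,-0.008,-0.15],[-0.05,-0.006,-0.09],[-0.037,-0.004,-0.05],[0,0,0]], "angular": [[0,0,0],[0,0,0],[0,0,0],[0,0,0],[0,0,0],[0,0,0],[0,0,0]], "gripper": [1,1,1,1,1,1,1]}}

```text
clock: 34.6
position: [0.424, -0.2078, 0.1146]
tool_rot: [0.015, 0.952, 0.053, -0.302]
ft_force: [1.9, -0.3, -0.7]
width: 0.175
finger_force: 29.9
```

Request:
{"method": "carry_out", "body": {"linear": [[0.065,0.0075,-0.046],[0.065,0.0075,-0.046],[0.065,0.0075,-0.046],[0.065,0.0075,-0.046],[0.065,0.0075,-0.046],[0.065,0.0075,-0.046],[0.05,0.006,-0.035],[0.02,0.002,-0.014],[0.02,0.002,-0.014],[0,0,0]], "angular": [[0,0,0],[0,0,0],[0,0,0],[0,0,0],[0,0,0],[0,0,0],[0,0,0],[0,0,0],[0,0,0],[0,0,0]], "gripper": [1,1,1,1,1,1,1,1,1,1]}}

```text
clock: 35.6
position: [0.4719, -0.2023, 0.0807]
tool_rot: [0.015, 0.952, 0.053, -0.302]
ft_force: [-1.5, 0.2, 0.6]
width: 0.171
finger_force: 29.9
```

Request:
{"method": "carry_out", "body": {"linear": [[0.016,0.002,-0.011],[0.016,0.002,-0.011],[0,0,0]], "angular": [[0,0,0],[0,0,0],[0,0,0]], "gripper": [1,1,1]}}

```text
clock: 35.9
position: [0.4718, -0.202, 0.0805]
tool_rot: [0.015, 0.951, 0.053, -0.305]
ft_force: [-12.0, -0.4, 8.5]
width: 0.167
finger_force: 29.9
```

Request:
{"method": "carry_out", "body": {"linear": [[0,0,0],[0,0,0],[0,0,0],[0.06,0.007,0.08],[0.12,0.014,0.17],[0.17,0.02,0.25],[0.17,0.02,0.25],[0.17,0.02,0.25],[0.1,0,0.3],[0,0,0]], "angular": [[0,0,0],[0,0,0],[0,0,0],[0,0,0],[0,0,0],[0,0,0],[0,0,0],[0,0,0],[0,0,0],[0,0,0]], "gripper": [0.65,0.65,0.65,0.65,0.65,0.65,0.65,0.65,0.65,0.65]}}

```text
clock: 36.9
position: [0.5574, -0.1941, 0.2127]
tool_rot: [0.017, 0.953, 0.053, -0.297]
ft_force: [0.5, -0.1, -0.2]
width: 0.352
finger_force: 0.0
```

```bash
cat > grn.py <<'E'
from h import *
def axis(p,W,n,box,yr,bx=(.44,.56)):
    P=brush(p,W,n,box);P=P[(P[:,2]>.06)&(P[:,2]<.13)&(P[:,1]>yr[0])&(P[:,1]<yr[1])&(P[:,0]<bx[1])&(P[:,0]>bx[0])]
    c=np.median(P,0);P=P[np.linalg.norm(P-c,axis=1)<.06];c=P.mean(0)
    ky=np.polyfit(P[:,0],P[:,1],1);kz=np.polyfit(P[:,0],P[:,2],1);print(n,len(P),'c',c.round(4),'dy/dx',ky[0].round(3),'dz/dx',kz[0].round(3),'x',P[:,0].min().round(3),P[:,0].max().round(3))
E
python3 - <<'E'
from grn import *
for cam,box in(("scene",(190,130,345,300)),("top",(320,180,420,260))):
    p,W=cloud(cam);print(cam)
    for n,yr in(('grn',(-.11,-.05)),('yel',(-.165,-.125)),('red',(-.22,-.18))):
        try: axis(p,W,n,box,yr)
        except Exception as e: print(n,e)
E
```

```text
scene
grn 127 c [ 0.4783 -0.0716  0.0844] dy/dx -0.187 dz/dx -0.386 x 0.441 0.513
yel 159 c [ 0.4893 -0.1433  0.0912] dy/dx 0.037 dz/dx -0.418 x 0.442 0.521
red 157 c [ 0.4957 -0.1986  0.0926] dy/dx 0.065 dz/dx -0.494 x 0.441 0.525
top
grn expected non-empty vector for x
yel expected non-empty vector for x
red 37 c [ 0.4815 -0.2021  0.1057] dy/dx -0.111 dz/dx -0.676 x 0.469 0.497
  return _methods._mean(a, axis=axis, dtype=dtype,
  ret = um.true_divide(
grn.py:4: RuntimeWarning: Mean of empty slice.
  c=np.median(P,0);P=P[np.linalg.norm(P-c,axis=1)<.06];c=P.mean(0)
```

Red seated firmly (15 N at the bottom). Move the arm aside to measure green cleanly from the top.

Request:
{"method": "carry_out", "body": {"linear": [[0,0.4,0.05],[0,0.4,0.05],[0,0.4,0],[0,0.4,0],[0,0.4,0],[0,0.4,0],[0,0.4,0],[0,0.3,0],[0,0,0]], "angular": [[0,0,0],[0,0,0],[0,0,0],[0,0,0],[0,0,0],[0,0,0],[0,0,0],[0,0,0],[0,0,0]], "gripper": [0.62,0.62,0.62,0.62,0.62,0.62,0.62,0.62,0.62]}}

```text
clock: 37.9
position: [0.553, 0.1202, 0.217]
tool_rot: [0.015, 0.951, 0.056, -0.303]
ft_force: [0.0, 0.0, 0.4]
width: 0.381
finger_force: 0.0
```

Run:
```python
from grn import *
P=[];p,W=cloud("top")
for i in range(3): W=np.nanmean([W,cloud("top")[1]],0)
np.savez("top3.npz",p=p,W=W)
for n,yr in(('grn',(-.11,-.05)),('yel',(-.165,-.125)),('red',(-.225,-.18))): axis(p,W,n,(320,180,420,260),yr)
cv2.imwrite("pics/c7.png",cv2.resize(p[135:255,322:422],(500,600),interpolation=2))
```

```text
grn 91 c [ 0.4784 -0.0733  0.086 ] dy/dx -0.154 dz/dx -0.402 x 0.447 0.512
yel 127 c [ 0.492  -0.1441  0.093 ] dy/dx 0.107 dz/dx -0.686 x 0.462 0.525
red 110 c [ 0.4987 -0.1987  0.0934] dy/dx 0.117 dz/dx -0.701 x 0.469 0.53<stdin>:3: RuntimeWarning: Mean of empty slice
```

View pics/c7.png

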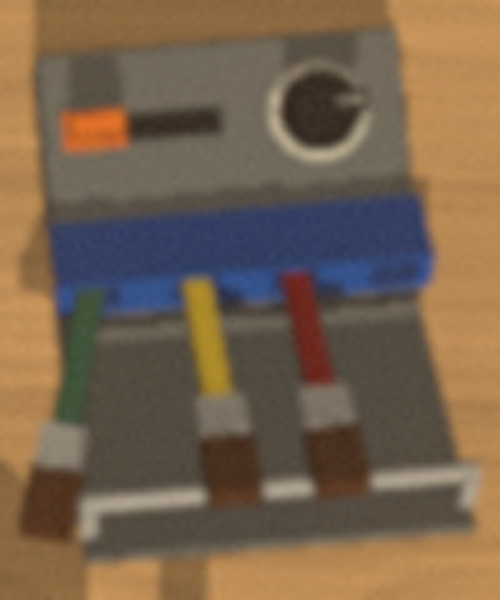

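All three handles stand in their pockets. Green, at (85,360), leans off the rail's end. Yellow's and red's ferrules are at (222,410) and (328,405).

From its ferrule line, green's handle end is about 3 mm along the axis from the pocket bottom, and ~8 mm at worst overall, so it is still seated and at rest. I'll leave it and go on to the timer: measure the knob bar and compute the move.

Run:
```python
from h import *
f=np.load("top3.npz");W=f['W']
print('ring',ray("top",386,157.4,.05).round(4))
m=(W[...,2]>.066)&(W[...,0]>.59)&(W[...,1]<-.17)&(W[...,1]>-.25);P=W[m];c=P.mean(0);u,s,vt=np.linalg.svd((P-c)[:,:2]);print('top knob',len(P),c.round(4),P.min(0).round(4),P.max(0).round(4),vt[0].round(3),s.round(3))
p,W2=cloud("scene");m=(W2[...,2]>.066)&(W2[...,0]>.59)&(W2[...,0]<.67)&(W2[...,1]<-.17)&(W2[...,1]>-.25);P=W2[m];c=P.mean(0);u,s,vt=np.linalg.svd((P-c)[:,:2]);print('scene knob',len(P),c.round(4),P.min(0).round(4),P.max(0).round(4),vt[0].round(3),s.round(3))
th=np.radians(6.55);y=np.array([np.cos(th),np.sin(th),0]);z=np.array([0,0,-1.]);Rt=np.stack([np.cross(y,z),y,z],1)
go(np.array([.626,-.209,.15]),Rt)
Rt2=Rt@np.diag([-1,-1,1]);go(np.array([.626,-.209,.15]),Rt2);print(arm.get_state()['joint_pos'].round(2))
```

```text
ring [ 0.6257 -0.2115  0.05  ]
top knob 86 [ 0.6286 -0.2103  0.0751] [ 0.6203 -0.2327  0.0663] [ 0.6379 -0.1887  0.079 ] [-0.082  0.997] [0.124 0.04 ]
scene knob 131 [ 0.631  -0.2099  0.0734] [ 0.6208 -0.2318  0.066 ] [ 0.6382 -0.1878  0.0782] [ 0.103 -0.995] [0.145 0.049]
now [0.5543 0.1149 0.218 ] tcp [ 0.626  -0.209   0.1312] dlin units [ 0.717 -3.239 -0.868] rot units [ 0.506 -0.408  1.452] deg 95.4
now [0.5543 0.1149 0.218 ] tcp [ 0.626  -0.209   0.1312] dlin units [ 0.717 -3.239 -0.868] rot units [-0.407 -0.505 -1.445] deg 95.0
[ 0.03  0.72  0.96 -0.05  2.07  1.48]
```

Request:
{"method": "carry_out", "body": {"linear": [[0.052,-0.232,0],[0.052,-0.232,0],[0.052,-0.232,0],[0.052,-0.232,0],[0.052,-0.232,0],[0.052,-0.232,0],[0.052,-0.232,0],[0.052,-0.232,0],[0.052,-0.232,0],[0.052,-0.232,0]], "angular": [[0.036,-0.029,0.104],[0.036,-0.029,0.104],[0.036,-0.029,0.104],[0.036,-0.029,0.104],[0.036,-0.029,0.104],[0.036,-0.029,0.104],[0.036,-0.029,0.104],[0.036,-0.029,0.104],[0.036,-0.029,0.104],[0.036,-0.029,0.104]], "gripper": [0.6,0.6,0.6,0.6,0.6,0.6,0.6,0.6,0.6,0.6]}}

```text
clock: 39.15
position: [0.606, -0.1181, 0.2187]
tool_rot: [0.006, 0.805, 0.585, -0.095]
ft_force: [-0.3, -0.5, 0.7]
width: 0.4
finger_force: 0.0
```

Request:
{"method": "carry_out", "body": {"linear": [[0.052,-0.232,0],[0.052,-0.232,0],[0.052,-0.232,0],[0.052,-0.232,0],[0,0,-0.25],[0,0,-0.25],[0,0,-0.25],[0,0,0],[0,0,0]], "angular": [[0.036,-0.029,0.104],[0.036,-0.029,0.104],[0.036,-0.029,0.104],[0.036,-0.029,0.104],[0,0,0],[0,0,0],[0,0,0],[0,0,0],[0,0,0]], "gripper": [0.6,0.6,0.6,0.6,0.6,0.6,0.6,0.6,0.6]}}

```text
clock: 40.05
position: [0.6266, -0.2096, 0.1436]
tool_rot: [0.001, 0.664, 0.748, -0.0]
ft_force: [0.7, -0.2, 0.2]
width: 0.4
finger_force: 0.0
```

Run:
```python
from h import *
th=np.radians(6.0);y=np.array([np.cos(th),np.sin(th),0]);z=np.array([0,0,-1.]);Rt=np.stack([np.cross(y,z),y,z],1)
go(np.array([.627,-.210,.0728]),Rt);print(arm.get_state()['joint_pos'].round(2))
from grn import axis
p,W=cloud("scene")
for n,yr in(('grn',(-.11,-.05)),('yel',(-.165,-.125)),('red',(-.22,-.18))):
    try: axis(p,W,n,(190,130,345,300),yr)
    except Exception as e: print(n,e)
```

```text
now [ 0.6266 -0.2096  0.1436] tcp [ 0.627 -0.21   0.054] dlin units [ 0.004 -0.004 -0.896] rot units [ 0.001  0.001 -0.013] deg 0.8
[-0.49  0.51  1.35 -0.    1.28 -0.61]
grn 126 c [ 0.478  -0.0715  0.0849] dy/dx -0.177 dz/dx -0.392 x 0.442 0.512
yel 152 c [ 0.4874 -0.1433  0.093 ] dy/dx 0.076 dz/dx -0.441 x 0.442 0.52
red 5 c [ 0.4748 -0.1951  0.0973] dy/dx -0.104 dz/dx 0.868 x 0.448 0.483
```

Request:
{"method": "carry_out", "body": {"linear": [[0.004,-0.004,-0.25],[0,0,-0.25],[0,0,-0.2],[0,0,-0.14],[0,0,-0.056],[0,0,0],[0,0,0],[0,0,0],[0,0,0],[0,0,0]], "angular": [[0,0,0],[0,0,0],[0,0,0],[0,0,0],[0,0,0],[0,0,0],[0,0,0],[0,0,0],[0,0,0],[0,0,0]], "gripper": [0.6,0.6,0.6,0.6,0.6,0.6,1,1,1,1], "squeeze": 25}}

```text
clock: 41.1
position: [0.6263, -0.2094, 0.0546]
tool_rot: [0.0, 0.664, 0.748, -0.001]
ft_force: [-6.3, -1.2, 5.5]
width: 0.15
finger_force: 25.0
```

Request:
{"method": "carry_out", "body": {"linear": [[0,0,0],[0,0,0],[0,0,0],[0,0,0],[0,0,0],[0,0,0],[0,0,0],[0,0,0],[0,0,0],[0,0,0]], "angular": [[0,0,-0.12],[0,0,-0.12],[0,0,-0.12],[0,0,-0.12],[0,0,-0.12],[0,0,-0.12],[0,0,-0.12],[0,0,-0.12],[0,0,-0.12],[0,0,0]], "gripper": [1,1,1,1,1,1,1,1,1,1]}}

```text
clock: 42.1
position: [0.6267, -0.2096, 0.0547]
tool_rot: [0.001, 0.961, 0.275, -0.001]
ft_force: [-5.5, -1.3, 5.4]
width: 0.149
finger_force: 25.0
```

Request:
{"method": "carry_out", "body": {"linear": [[0,0,0],[0,0,0],[0,0,0],[0,0,0],[0,0,0.2],[0,0,0.4],[0,0,0.4],[0,0,0.4],[0,0,0.4],[0,0,0]], "angular": [[0,0,0],[0,0,0],[0,0,0],[0,0,0],[0,0,0],[0,0,0],[0,0,0],[0,0,0],[0,0,0],[0,0,0]], "gripper": [0.6,0.6,0.6,0.6,0.6,0.6,0.6,0.6,0.6,0.6]}}

```text
clock: 43.1
position: [0.6306, -0.2103, 0.2413]
tool_rot: [0.005, 0.961, 0.276, 0.004]
ft_force: [0.5, -0.2, 0.3]
width: 0.399
finger_force: 0.0
```

Request:
{"method": "carry_out", "body": {"linear": [[-0.1,0.4,0],[-0.1,0.4,0],[-0.1,0.4,0],[-0.1,0.4,0],[-0.1,0.4,0],[-0.1,0.4,0],[-0.1,0.4,0],[-0.1,0.3,0],[0,0.2,0],[0,0,0]], "angular": [[0,0,0],[0,0,0],[0,0,0],[0,0,0],[0,0,0],[0,0,0],[0,0,0],[0,0,0],[0,0,0],[0,0,0]], "gripper": [0.6,0.6,0.6,0.6,0.6,0.6,0.6,0.6,0.6,0.6]}}

```text
clock: 44.1
position: [0.5469, 0.1237, 0.2334]
tool_rot: [0.0, 0.961, 0.278, -0.001]
ft_force: [0.0, 0.9, 0.2]
width: 0.397
finger_force: 0.0
```

Run:
```python
from grn import *
import tab
p,W=cloud("top")
W=np.nanmean([W,cloud("top")[1]],0)
m=(W[...,2]>.066)&(W[...,0]>.59)&(W[...,1]<-.17)&(W[...,1]>-.25);P=W[m];c=P.mean(0);u,s,vt=np.linalg.svd((P-c)[:,:2]);print('knob',len(P),c.round(4),vt[0].round(3),np.degrees(np.arctan2(vt[0][1],vt[0][0])))
for n,yr in(('grn',(-.11,-.05)),('yel',(-.165,-.125)),('red',(-.225,-.18))): axis(p,W,n,(320,180,420,260),yr)
tab.tab(p,"top");p2,_=arm.grab_frame("scene")
cv2.imwrite("pics/c8.png",np.hstack([cv2.resize(p[135:255,322:422],(400,480),interpolation=2),cv2.resize(p2[150:310,210:340],(390,480),interpolation=2)]))
```

```text
knob 90 [ 0.6283 -0.2101  0.0751] [-0.885 -0.465] -152.28622480868626
grn 98 c [ 0.4801 -0.0735  0.0852] dy/dx -0.144 dz/dx -0.407 x 0.447 0.515
yel 131 c [ 0.492  -0.1441  0.0929] dy/dx 0.114 dz/dx -0.704 x 0.462 0.525
red 105 c [ 0.4993 -0.1984  0.093 ] dy/dx 0.116 dz/dx -0.688 x 0.469 0.529
top 78 340.65384615384613 160.30769230769232 335 347 [ 0.6105 -0.0803  0.07  ]<stdin>:4: RuntimeWarning: Mean of empty slice
```

View pics/c8.png

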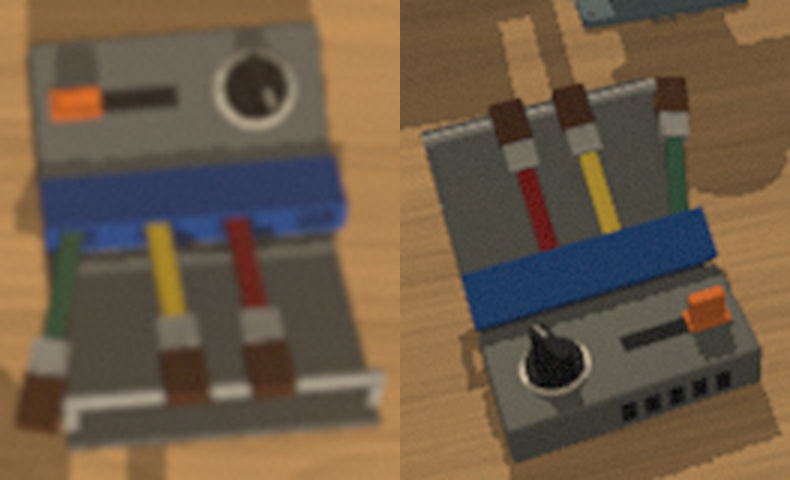

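The knob bar now lies about 68° (1.19 rad) clockwise of where it started, with its pointer at crop (268,97). The tab is at the end of its slot (75,103), and all three handles are in their pockets. Nothing touches the robot, so I'll hand in.

```bash
python3 -c "
from workcell import arm
print(arm.job_done())"
```

```text
the job is handed in; nothing more can be done
None
```

Job handed in, verdict not returned: the shutter is open against its stop, green, yellow and red stand handle-down in dryer pockets 0–2 (blue was absent), and the timer is on (~1.19 rad); green was knocked off the end of the rail mid-run and I left it leaning, with its handle end an estimated 3–8 mm from the pocket bottom (limit 18 mm).

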